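Lay the check-source wands in their rests

ROBOT

A 7-joint arm with a two-finger parallel gripper is mounted at the origin on the work surface. World frame = base frame: x ahead of the robot, y to its left, z up, the work surface at z = 0. Lengths are in m, angles in rad, forces in N, time in s.
With the tool pointing down it reaches from about 0.425 to 0.925 m from the base axis. Payload 6.8 kg.
Tool frame: the origin (TCP) lies at the very end of the fingers, on their centre line; the grasp point (between the pads) lies bot.hold_point_z behind it (bot.hold_point_z is the distance from the TCP to the grasp point, in m); x points along the fingers, z is the direction in which the jaws open and shut, and the axes are right-handed (so a half turn about x gives the same grasp; the last joint's range is limited). The gripper opens to 85 mm and grips with 20 to 120 N. Pads are 22 mm wide; open, the fingers measure 114 mm over their backs; the gripper's body (76 mm by 85 mm) begins 54 mm behind the grasp point. The pads swing forward as they close: fully open they stand 13 mm farther back than shut.
Start: joints at [-1.234, 0.477, 0.022, 1.555, -0.011, 1.109, -0.083], TCP at [0.29, 0.609, 0.199] pointing down, gripper open.
Joint ranges: [-2.96, 2.96], [-0.34, 2.1], [-1.41, 1.46], [0.24, 2.44], [-1.37, 4.51], [0.17, 1.92], [-2.96, 2.96]. Speed limits (rad/s): [2.39, 2.39, 3.14, 3.14, 3.14, 3.14, 3.14].

INTERFACE

Orientations are given as a unit quaternion [w, x, y, z].
In Python, from station import bot gives the robot as it stands.
- The arm moves only by the tool drive_tool, never from a script. Its arguments are lists of equal length, an entry for each row: "slide": the shift along the world's x, y, z in mm, a list of three; "turn": the turn, a rotation vector about the world's x, y, z in rad, a list of three; "gripper": the opening, from 0 (shut) to 1 (fully open). A call has 1 to 10 rows; each row is the pose to reach, as a shift and turn from the pose measured when the call began; what a row does not reach only later rows make up. A row lasts 1/10 s, in which the tool goes at most 50 mm and 8.59 degrees, less where a joint would pass 70% of its speed; a pose out of reach is approached as far as the arm can. A call with a gripper value outside its range is refused whole. The fingers move at their own pace and stop on an object; "squeeze" is the grip in N (left out, the last holds). Time passes only in rows, so rows that repeat a pose let the fingers close. It gives the time, the measured TCP pose, the force and the opening at its end, in the units of the state.
- bot.get_obs(): the state, without advancing time (a new reading comes with each control period).
- bot.read_camera(name): name is "scene" or "side" or "wrist"; returns a dict with "color" (480x640x3 uint8, red, green, blue), "fovy" (degrees; the focal length in pixels is half the picture's height over the tangent of half this angle, whatever the lens; pixels are square), "cx", "cy" (the principal point, pixels), "dist_coeffs" ([k1, k2, p1, p2, k3] as OpenCV has them; the pictures are not rectified), "R" (3x3) and "t" (3): a world point X has camera coordinates R X + t. Camera axes: x right, y down, z forward; pixel columns grow to the right and rows downward; lengths in m; the calibration is good to about 2 mm. A picture is of the moment at which its call begins. There is no depth.
- bot.hand_in(): hands the job in, once; it reports no verdict.
The state is a dict: "t": time; "q": joint angles; "joint_vel": joint speeds; "joint_torque": joint torques, N m; "eef_pos": TCP position; "tool_rot": TCP orientation; "contact_force": force on the tool from outside, world axes, zero at the start; "torque": the same for the moment, N m; "gripper_width": opening from 0.0 (shut) to 1.0 (fully open).
Only numpy, scipy, OpenCV 4.12 (cv2) and the standard library are available. Lean on these libraries where they do the work, as an engineer would, in place of code of your own. Each camera call takes 0.05 s, during which the arm holds its last target.

TASK

Set out the counter's two check-source wands: pull the blue and the orange wand up out of the upright holder and lay each one gently in the sloping trough of its own colour, stem in the V and tip down, right up against the end stop (no more than about a centimetre short). Leave the brush standing in its sleeve and do not disturb the bottle, carton, mug and stack of dishes.

Things in the scene. Friction and masses are not known exactly. Their poses are not given: they have to be found in the camera images.
- blue_wand: Check-source wand, blue: straight round rod 180 mm long, 145 g. Lower 105 mm: steel stem, 14 mm diameter (blue band at the tip); upper 75 mm: blue plastic handle, 18 mm diameter, black bands. Stands tip down in one of the three sleeves (which one varies). Origin: centre of the flat tip; z axis along the rod to the handle. Centre of mass about 65 mm from the tip.
- orange_wand: Check-source wand, orange: straight round rod 180 mm long, 145 g. Lower 105 mm: steel stem, 14 mm diameter (orange band at the tip); upper 75 mm: orange plastic handle, 18 mm diameter, black bands. Stands tip down in one of the three sleeves (which one varies). Origin: centre of the flat tip; z axis along the rod to the handle. Centre of mass about 65 mm from the tip.
- blue_wand_top (a point): centre of the handle end of the blue wand, 180 mm from its tip
- orange_wand_top (a point): centre of the handle end of the orange wand, 180 mm from its tip
- holder: Fixed holder: grey base 210 x 60 x 8 mm, three white square sleeves in a row along its x axis at x = -66, 0, +66 mm; inside 20 x 20 mm, wall 4 mm, floor 8 mm and rim 95 mm above the bench. Origin: on the bench, centre of the base; yaw varies. A standing wand reaches 188 mm, its handle from 113 mm up.
- brush: Dusting brush, to be left: wooden 14 mm round stick with black bristle head (24 x 15 mm) at the top, 183 mm long, 50 g, standing in the remaining sleeve. Origin: bottom of the stick, z along it upwards.
- blue_rest: Fixed rest: blue V-trough on a foot 130 x 70 x 8 mm. Origin on the bench; yaw varies. Trough in the x-z plane, sloping 30 degrees down to +x: low end (+x) closed by a stop plate 44 mm wide, high end towards -x. 100 mm long, 90-degree V, 42 mm wide at the lips, 11 mm above the lying stem's axis. The stem lies in the V, the handle sticks out free past the high end.
- orange_rest: Fixed rest: orange V-trough on a foot 130 x 70 x 8 mm. Origin on the bench; yaw varies. Trough in the x-z plane, sloping 30 degrees down to +x: low end (+x) closed by a stop plate 44 mm wide, high end towards -x. 100 mm long, 90-degree V, 42 mm wide at the lips, 11 mm above the lying stem's axis. The stem lies in the V, the handle sticks out free past the high end.
- blue_rest_seat (a point): where the centre of the tip of a wand lying in the blue rest against the stop belongs: 60 mm along the rest's x, 35 mm above the bench
- orange_rest_seat (a point): the same in the orange rest
- blue_rest_top (a point): where the handle end (180 mm from the tip) of a wand lying in the blue rest belongs: -96 mm along the rest's x, 125 mm above the bench
- orange_rest_top (a point): the same in the orange rest
- bottle: Bystander: white plastic bottle with red cap, 66 mm diameter, 180 mm tall. Origin: centre of its underside.
- carton: Bystander: white and green carton 60 (x) x 90 (y) x 110 mm tall. Origin: centre of its underside.
- mug: Bystander: white mug, 80 mm diameter, 90 mm tall, handle at its +y. Origin: centre of its underside.
- dishes: Bystander: stack of five steel sample dishes, 60 mm diameter, 35 mm tall. Origin: centre of its underside.
Not all that is in view belongs to the job. Of the things like the brush, leave any that is turquoise; of the rest the larger one is meant. There is more than one size of the blue_wand; the one meant has the size given above.

How it is judged:
By the outcome, as a careful person would: the job done as asked, in the order asked, and still so for the second after the job is handed in, with the robot touching nothing.
It also fails if it takes over 64 s, if anything falls off the work surface, if the arm or the gripper's body presses on something with over 40 N, if the wrist force passes 120 N, or if a joint passes its speed limit or range.

## Working session

There is one attempt and no reset: what is moved stays moved. The work goes in short steps, Python scripts to look and compute and a tool call to move; the robot and the scene stay as the last step left them, time stands still between calls to the robot, and variables do not carry over. Pictures are saved under pics/ and viewed, and the job is handed in when it is done.

Besides the shell and the picture viewer there is one more tool, called after "Emit:" by a JSON object that holds its "method" and its "body". drive_tool: Moves the arm, as the interface text tells. Its arguments: {"type":"object","properties":{"slide":{"type":"array"},"turn":{"type":"array"},"gripper":{"type":"array"},"squeeze":{"type":"number"}},"required":["slide","turn","gripper"]}

```bash
ls; mkdir -p pics
python3 - <<'E'
from station import bot
import cv2
o=bot.get_obs(); print(o, bot.hold_point_z)
for n in ["scene","side","wrist"]:
    c=bot.read_camera(n); cv2.imwrite(f"pics/{n}0.png",c["color"][:,:,::-1])
    print(n,{k:v for k,v in c.items() if k!="color"})
E
```

```text
pics
{'t': 0.0, 'q': array([-1.23411135,  0.47781359,  0.02234657,  1.55645501, -0.0114731 ,
        1.10929742, -0.08310308]), 'joint_vel': array([-2.54908568e-05,  1.14117126e-03,  1.21814881e-03, -1.79289208e-05,
        3.11805686e-04,  1.20603413e-03,  7.68874706e-04]), 'joint_torque': array([-2.31054255e-04, -5.96462059e+01,  1.60763819e+00, -2.81191528e+01,
        1.24164834e-02,  9.31455928e-03, -1.01692713e-06]), 'eef_pos': array([0.2901767 , 0.6087216 , 0.19841537]), 'tool_rot': array([ 0.597445  , -0.37780758,  0.59848164,  0.37701542]), 'contact_force': array([0.32765487, 1.02731641, 0.72766073]), 'torque': array([ 0.02348567,  0.01503474, -0.02477274]), 'gripper_width': 0.9990588033422418} 0.0187
scene {'fovy': 45.481765226191484, 'cx': 315.7339202156745, 'cy': 230.49486935654076, 'dist_coeffs': array([-0.00137325,  0.        ,  0.        ,  0.        ,  0.        ]), 'R': array([[-0.5916162 ,  0.8061839 ,  0.0076023 ],
       [ 0.61890607,  0.46018537, -0.6365412 ],
       [-0.51666773, -0.37188298, -0.77120523]]), 't': array([ 0.31196615, -0.25530339,  1.65952767])}
side {'fovy': 51.292679673028594, 'cx': 325.88748941886155, 'cy': 237.1252313034827, 'dist_coeffs': array([-0.13020936,  0.        ,  0.        ,  0.        ,  0.        ]), 'R': array([[ 0.70747327, -0.70642511,  0.02109818],
       [-0.43122644, -0.45513307, -0.77903635],
       [ 0.55993332,  0.5420493 , -0.62662367]]), 't': array([-0.40218921,  0.3402055 ,  0.66384488])}
wrist {'fovy': 62.99149269797506, 'cx': 321.95114494721463, 'cy': 237.78598980284508, 'dist_coeffs': array([0.0032736, 0.       , 0.       , 0.       , 0.       ]), 'R': array([[ 0.43092449,  0.90238155, -0.00340765],
       [ 0.86146881, -0.41025685,  0.29926713],
       [ 0.26865513, -0.13189712, -0.95416328]]), 't': array([-0.67234299, -0.03839501,  0.38133134])}
```

View pics/scene0.png

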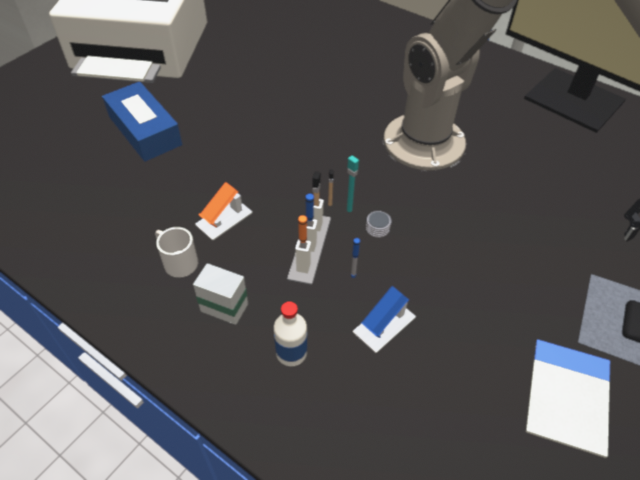

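View pics/side0.png

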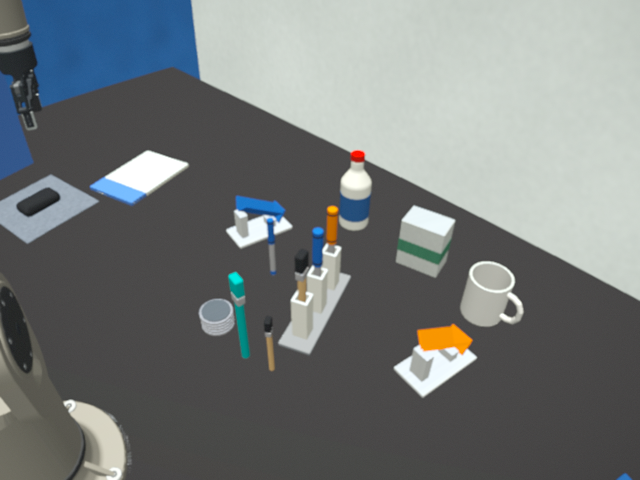

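View pics/wrist0.png

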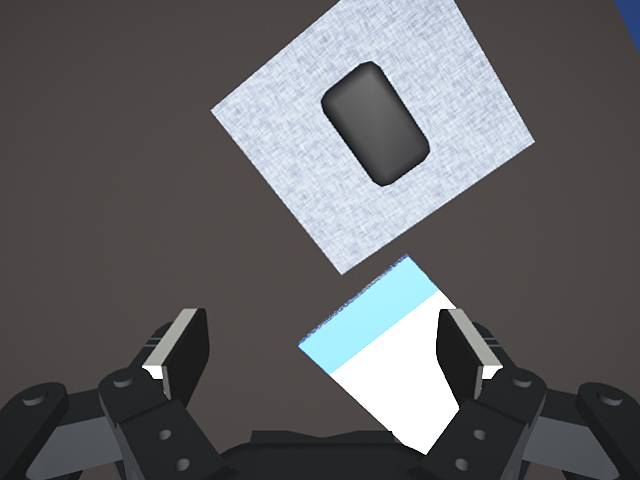

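The scene picture shows the holder with orange (303,225), blue (310,205) and brush (317,185). Possible confusions: a second small blue wand stands at scene (355,258), a small brush at (331,190) and a turquoise brush at (351,185). The blue box and the notepad's blue strip are irrelevant. The blue rest is at (385,315) and the orange rest at (222,208). I'll take enlarged crops.

Run:
```python
import cv2
s=cv2.imread("pics/scene0.png"); d=cv2.imread("pics/side0.png")
def crop(im,x,y,w,h,k,n): cv2.imwrite(n,cv2.resize(im[y:y+h,x:x+w],None,fx=k,fy=k,interpolation=cv2.INTER_CUBIC))
crop(s,270,145,130,145,4,"pics/c1.png")
crop(d,200,190,160,150,4,"pics/c2.png")
crop(s,345,280,80,75,8,"pics/c3.png"); crop(s,185,175,80,70,8,"pics/c4.png")
crop(d,220,190,80,60,8,"pics/c5.png"); crop(d,385,315,100,75,8,"pics/c6.png")
```

```text
(no output)
```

View pics/c1.png

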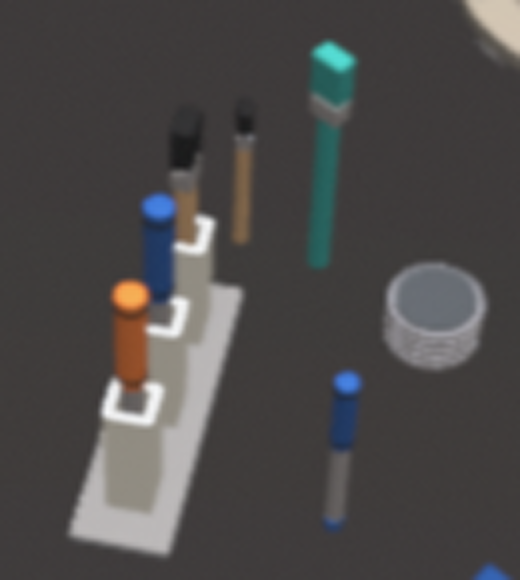

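View pics/c2.png

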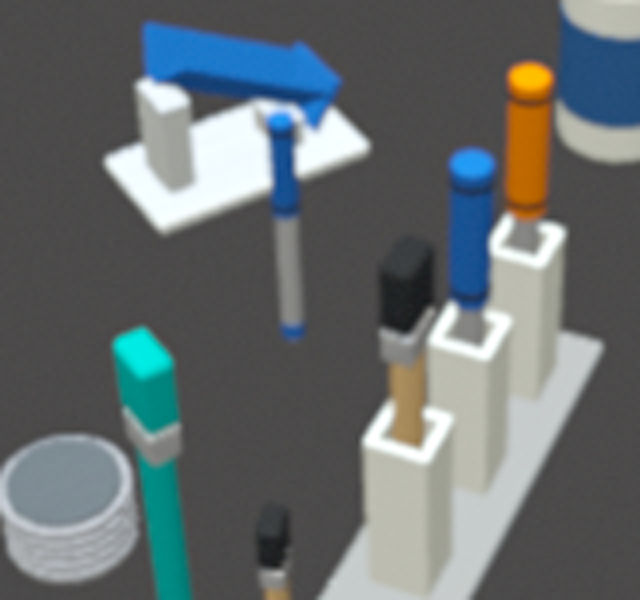

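View pics/c3.png

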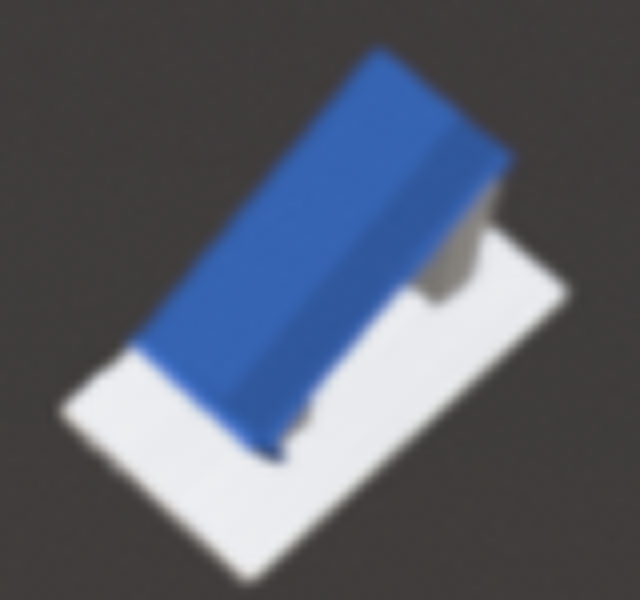

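View pics/c4.png

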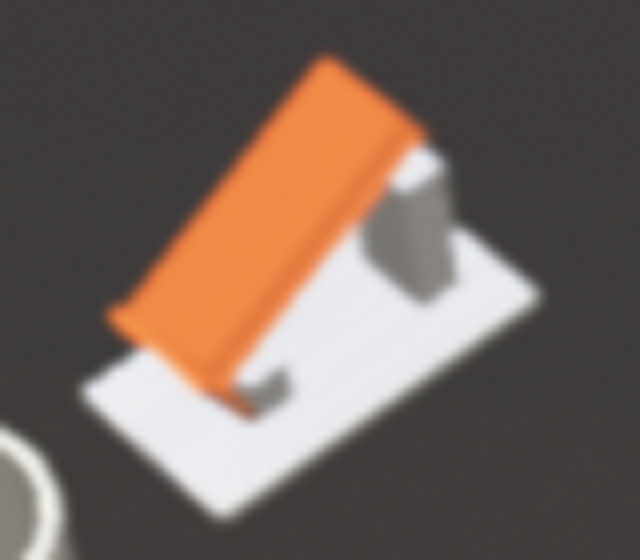

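View pics/c5.png

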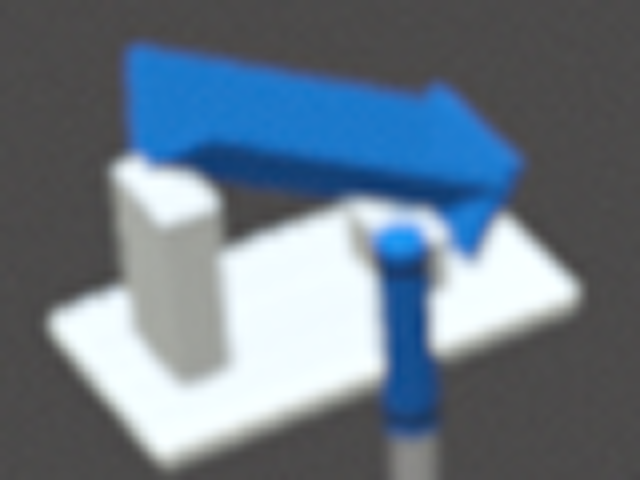

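View pics/c6.png

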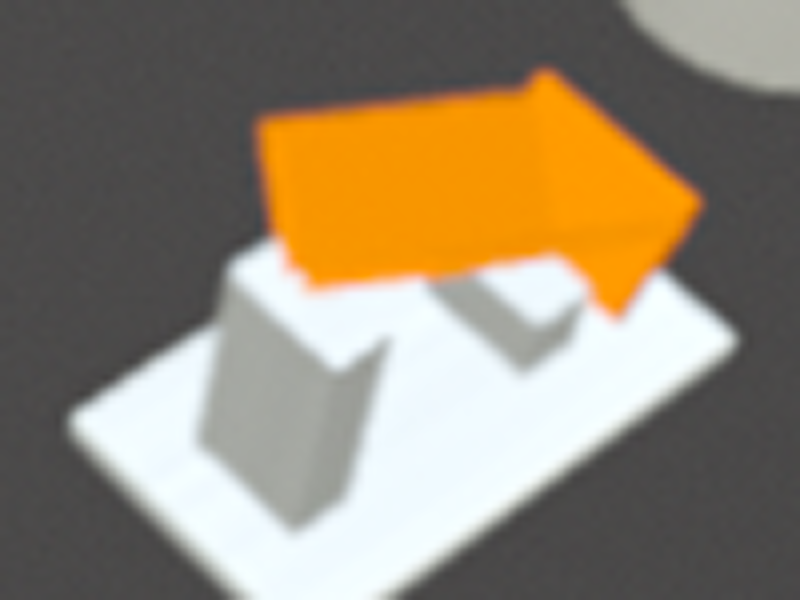

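```bash
cat > h.py <<'E'
import numpy as np, cv2, json
from scipy.optimize import least_squares
CAM={}
def getcams(bot,names=("scene","side")):
    for n in names: 
        c=bot.read_camera(n); CAM[n]=c
    return CAM
def K(c):
    f=240/np.tan(np.radians(c["fovy"])/2); return np.array([[f,0,c["cx"]],[0,f,c["cy"]],[0,0,1.]])
def proj(c,X):
    X=np.atleast_2d(np.asarray(X,float)); rv,_=cv2.Rodrigues(np.asarray(c["R"]))
    return cv2.projectPoints(X.reshape(-1,1,3),rv,np.asarray(c["t"],float),K(c),np.asarray(c["dist_coeffs"],float))[0].reshape(-1,2)
def ground(c,uv,z):
    p=cv2.undistortPoints(np.array([[uv]],float),K(c),np.asarray(c["dist_coeffs"]))[0,0]
    d=c["R"].T@np.array([p[0],p[1],1]); o=-c["R"].T@c["t"]; return o+d*(z-o[2])/d[2]
def tri(obs): # [(cam,uv)]
    r=least_squares(lambda X:np.concatenate([proj(c,X)[0]-uv for c,uv in obs]),[.5,.1,.1])
    return r.x, np.abs(r.fun).max()
def fitpose(obs,x0): # obs [(cam,uv,localpt)]
    def f(p):
        cs,s=np.cos(p[2]),np.sin(p[2]); out=[]
        for c,uv,l in obs:
            out.append(proj(c,[p[0]+cs*l[0]-s*l[1],p[1]+s*l[0]+cs*l[1],l[2]])[0]-uv)
        return np.concatenate(out)
    r=least_squares(f,x0); return r.x,r.fun.reshape(-1,2)
E
cat > loc.py <<'E'
from station import bot
from h import *
getcams(bot); S=CAM["scene"];D=CAM["side"]
def c1(x,y):return (S,(270+x/4,145+y/4))
def c2(x,y):return (D,(200+x/4,190+y/4))
def c3(x,y):return (S,(345+x/8,280+y/8))
def c4(x,y):return (S,(185+x/8,175+y/8))
def c5(x,y):return (D,(220+x/8,190+y/8))
def c6(x,y):return (D,(385+x/8,315+y/8))
P=lambda n,a,b:print(n,*[np.round(v,4) for v in tri([a,b])])
P("blue top",c1(158,206),c2(471,165)); P("orange top",c1(130,294),c2(530,78))
P("small top",c1(347,382),c2(281,122)); P("small tip",c1(333,524),c2(291,333))
P("brush top",c1(186,112),c2(408,245))
P("sm brush top",c1(245,102),c2(273,510)); P("turq top",c1(333,52),c2(138,340))
m=1e-3
def h(*a):return tuple(m*v for v in a)
F=[(-65,-35),(-65,35),(65,35),(65,-35)]
for n,o in {"blue":[(c3(60,410),h(65,-35,8)),(c3(250,585),h(65,35,8)),(c3(570,292),h(-65,35,8)),
 (c5(46,322),h(-65,-35,8)),(c5(165,468),h(-65,35,8)),(c5(582,290),h(65,35,8)),
 (c3(380,45),h(-21,-21,94.5)),(c3(515,157),h(-21,21,94.5)),(c5(128,45),h(-21,-21,94.5))],
 "orange":[(c4(80,392),h(65,-35,8)),(c4(222,520),h(65,35,8)),(c4(540,293),h(-65,35,8)),
 (c6(68,420),h(-65,-35,8)),(c6(740,340),h(65,35,8)),
 (c4(325,55),h(-21,-21,94.5)),(c4(430,135),h(-21,21,94.5)),(c6(258,118),h(-21,-21,94.5)),(c6(310,290),h(-21,21,94.5))]}.items():
    o=[(a[0],a[1],l) for a,l in o]
    best=min((fitpose(o,[*ground(o[0][0],o[0][1],0)[:2],y]) for y in (0,1.57,3.14,-1.57)),key=lambda r:(r[1]**2).sum())
    p=best[0];print(n,np.round(p,4),"\n",np.round(best[1],1).tolist())
    c,s=np.cos(p[2]),np.sin(p[2])
    for nm,x,z in(("seat",.06,.035),("top",-.096,.125)):print(nm,np.round([p[0]+c*x,p[1]+s*x,z],4))
# base corners
for q in (c1(70,535),c1(168,553),c1(243,290)): print("base",np.round(ground(*q,0.008),4))
E
python3 loc.py
```

```text
blue top [ 0.5092 -0.034   0.1871] 0.6582
orange top [ 0.5697 -0.0078  0.1872] 0.7779
small top [0.5145 0.0977 0.1346] 1.1049
small tip [0.5145 0.099  0.0009] 0.615
brush top [ 0.4491 -0.0605  0.1961] 1.2219
sm brush top [ 0.3635 -0.0777  0.1263] 1.122
turq top [ 0.3486 -0.0247  0.187 ] 0.3522
blue [0.5781 0.2281 5.8965] 
 [[-0.5, -8.0], [-6.1, -5.5], [1.9, 3.7], [6.1, 14.4], [-16.6, -22.5], [-13.6, -12.7], [-1.1, 3.5], [-6.0, 3.8], [10.8, 7.9]]
seat [0.6337 0.2055 0.035 ]
top [0.4892 0.2643 0.125 ]
orange [ 0.5516 -0.2634 -0.7891] 
 [[6.3, -16.6], [-10.8, -12.1], [1.2, 10.7], [-0.1, 16.0], [-13.7, -7.9], [5.8, 2.6], [-6.4, 5.0], [10.2, 13.1], [-0.1, -29.1]]
seat [ 0.5939 -0.306   0.035 ]
top [ 0.484  -0.1953  0.125 ]
base [ 0.616 -0.017  0.008]
base [0.5921 0.0366 0.008 ]
base [ 0.4008 -0.0453  0.008 ]
```

```bash
sed -i 's/best=min(/o=[(a,b,(l[0],-l[1],l[2])) for a,b,l in o]\n    best=min(/' loc.py; python3 loc.py | sed -n '8,$p'
```

```text
blue [ 0.5818  0.2373 -0.4345] 
 [[18.9, 19.1], [-21.8, -27.9], [-13.0, -15.2], [-2.4, -7.7], [-11.1, -7.3], [-5.3, 3.2], [13.7, 21.8], [-14.5, -7.0], [4.6, -5.3]]
seat [0.6362 0.2121 0.035 ]
top [0.4947 0.2778 0.125 ]
orange [ 0.5537 -0.2586 -0.3701] 
 [[16.0, 11.7], [-13.8, -22.4], [-8.3, -13.9], [-8.8, -6.7], [-5.6, 8.8], [10.2, 13.0], [-10.8, -7.5], [1.5, -5.0], [9.4, -7.4]]
seat [ 0.6097 -0.2803  0.035 ]
top [ 0.4642 -0.2239  0.125 ]
base [ 0.616 -0.017  0.008]
base [0.5921 0.0366 0.008 ]
base [ 0.4008 -0.0453  0.008 ]
```

```bash
cat >> loc.py <<'E'
print("----")
for n,q in dict(bS=[c3(60,410),c3(250,585),c3(570,292)],bD=[c5(46,322),c5(165,468),c5(582,290)],oS=[c4(80,392),c4(222,520),c4(540,293)],oD=[c6(68,420),c6(740,340)]).items():
  for a in q: print(n,np.round(ground(*a,.008),3))
P("b high a",c3(380,45),c5(128,45)); P("o high a",c4(325,55),c6(258,118));P("o high b",c4(430,135),c6(310,290))
E
python3 loc.py | sed '1,/----/d'
```

```text
bS [0.641 0.183 0.008]
bS [0.655 0.253 0.008]
bS [0.525 0.277 0.008]
bD [0.525 0.27  0.008]
bD [0.511 0.197 0.008]
bD [0.642 0.179 0.008]
oS [ 0.623 -0.308  0.008]
oS [ 0.635 -0.237  0.008]
oS [ 0.505 -0.219  0.008]
oD [ 0.506 -0.222  0.008]
oD [ 0.625 -0.312  0.008]
b high a [0.543  0.2246 0.1111] 4.9347
o high a [ 0.5243 -0.2492  0.1117] 8.7315
o high b [ 0.5195 -0.2576  0.071 ] 3.9675
```

```bash
sed -i '/o=\[(a,b,(l\[0\],-l/d' loc.py
python3 - <<'E'
import re
s=open('loc.py').read()
def f(m): return f"{m[1]},{-int(m[2])},{m[3]}"
s=re.sub(r"(c[56]\(\d+,\d+\),h\(-?\d+),(-?\d+),([\d.]+)",f,s)
open('loc.py','w').write(s)
E
grep -n best= loc.py; python3 loc.py | sed -n '8,/----/p'
```

```text
25:    best=min((fitpose(o,[*ground(o[0][0],o[0][1],0)[:2],y]) for y in (0,1.57,3.14,-1.57)),key=lambda r:(r[1]**2).sum())
blue [ 0.5786  0.2297 -0.1622] 
 [[1.6, -0.9], [1.7, -2.1], [0.3, -2.1], [-3.1, -0.1], [-3.1, -1.5], [-3.5, -0.2], [-3.7, 3.7], [-5.4, 1.7], [4.0, -1.3]]
seat [0.6378 0.2201 0.035 ]
top [0.4838 0.2452 0.125 ]
orange [ 0.5533 -0.2611 -0.2173] 
 [[3.5, -3.6], [1.6, -3.4], [3.5, -0.7], [-7.3, -0.2], [-5.9, 4.4], [-0.1, 1.7], [-3.2, 1.1], [2.1, -2.0], [13.5, -5.7]]
seat [ 0.6119 -0.274   0.035 ]
top [ 0.4596 -0.2404  0.125 ]
base [ 0.616 -0.017  0.008]
base [0.5921 0.0366 0.008 ]
base [ 0.4008 -0.0453  0.008 ]
----
```

```bash
cat > loc2.py <<'E'
exec(open('loc.py').read().split('P("blue top"')[0])
m=1e-3
def h(*a):return tuple(m*v for v in a)
sets={"blue":([(c3(60,410),h(65,-35,8)),(c3(250,585),h(65,35,8)),(c3(570,292),h(-65,35,8)),
 (c5(46,322),h(-65,35,8)),(c5(165,468),h(-65,-35,8)),(c5(582,290),h(65,-35,8))],
 [("hi a",c3(380,45)),("hi b",c3(515,157)),("hi side",c5(128,45)),("lo a s",c3(133,345)),("lo b s",c3(275,460)),("plate y- ",c5(522,160)),("plate top y+",c5(438,85))]),
"orange":([(c4(80,392),h(65,-35,8)),(c4(222,520),h(65,35,8)),(c4(540,293),h(-65,35,8)),(c6(68,420),h(-65,35,8)),(c6(740,340),h(65,-35,8))],
 [("hi a",c4(325,55)),("hi b",c4(430,135)),("hi side a",c6(258,118)),("hi side b",c6(310,290)),("lo a",c4(105,318)),("lo b",c4(222,395)),("plate y-",c6(704,203)),("plate y+",c6(545,68))])}
for n,(o,e) in sets.items():
    o=[(a[0],a[1],l) for a,l in o]
    best=fitpose(o,[.57,.2*(1 if n=="blue" else -1),-.15])
    p=best[0];print(n,np.round(p,4),"\n",np.round(best[1],1).tolist())
    c,s=np.cos(p[2]),np.sin(p[2]);w=lambda l:[p[0]+c*l[0]-s*l[1],p[1]+s*l[0]+c*l[1],l[2]]
    for nm,x,z in(("seat",.06,.035),("top",-.096,.125)):print(nm,np.round(w((x,0,z)),4))
    print("model px S hi",[np.round(proj(S,w(h(-21,y,94.5)))[0],1).tolist() for y in(-21,21)],"D",[np.round(proj(D,w(h(-21,y,94.5)))[0],1).tolist() for y in(-21,21)])
    print("model px S lo",[np.round(proj(S,w(h(65.5,y,44.5)))[0],1).tolist() for y in(-21,21)],"D",[np.round(proj(D,w(h(65.5,y,44.5)))[0],1).tolist() for y in(-21,21)])
    for a,b in e: print(a,np.round(b[1],1))
E
python3 loc2.py
```

```text
blue [ 0.5838  0.2276 -0.1609] 
 [[-0.6, 0.3], [-0.4, -0.9], [-1.7, -1.0], [-0.6, -0.6], [-0.5, -2.1], [-1.1, -0.8]]
seat [0.643 0.218 0.035]
top [0.489 0.243 0.125]
model px S hi [[386.7, 290.5], [401.8, 302.5]] D [[252.1, 203.1], [242.5, 193.8]]
model px S lo [[357.6, 327.3], [372.3, 339.9]] D [[288.0, 209.1], [278.1, 200.1]]
hi a [392.5 285.6]
hi b [409.4 299.6]
hi side [236.  195.6]
lo a s [361.6 323.1]
lo b s [379.4 337.5]
plate y-  [285.2 210. ]
plate top y+ [274.8 200.6]
orange [ 0.5646 -0.2653 -0.1472] 
 [[-0.6, -0.1], [-0.9, -0.8], [-1.0, -0.3], [-0.4, -0.1], [-1.3, -0.4]]
seat [ 0.624  -0.2741  0.035 ]
top [ 0.4697 -0.2513  0.125 ]
model px S hi [[220.3, 185.5], [231.3, 194.3]] D [[445.1, 343.2], [425.8, 326.4]]
model px S lo [[195.4, 217.5], [206.1, 226.7]] D [[474.9, 338.2], [456.6, 323.1]]
hi a [225.6 181.9]
hi b [238.8 191.9]
hi side a [417.2 329.8]
hi side b [423.8 351.2]
lo a [198.1 214.8]
lo b [212.8 224.4]
plate y- [473.  340.4]
plate y+ [453.1 323.5]
```

```bash
cat > loc3.py <<'E'
exec(open('loc2.py').read().split("for n,(o,e)")[0])
hi={"blue":[(c3(380,45),-21),(c3(515,157),21),(c5(128,45),21),(c5(208,147),-21)],"orange":[(c4(325,55),-21),(c4(430,135),21),(c6(258,118),21)]}
lo={"blue":[(c5(522,160),-22),(c5(438,83),22)],"orange":[(c6(704,203),-22),(c6(545,68),22)]}
def f(p):
    out=[]
    for i,n in enumerate(sets):
        x,y,t=p[3*i:3*i+3];c,s=np.cos(t),np.sin(t);w=lambda l:[x+c*l[0]-s*l[1],y+s*l[0]+c*l[1],l[2]]
        for a,l in sets[n][0]: out.append(proj(a[0],w(l))[0]-a[1])
        for a,yy in hi[n]: out.append(proj(a[0],w((p[6],yy*m,p[7])))[0]-a[1])
        for a,yy in lo[n]: out.append(proj(a[0],w((p[8],yy*m,p[9])))[0]-a[1])
    return np.concatenate(out)
r=least_squares(f,[.58,.23,-.16,.56,-.26,-.15,-.02,.095,.065,.045],loss="soft_l1")
print(np.round(r.x,4)); print(np.round(f(r.x).reshape(-1,2),1).tolist())
E
python3 loc3.py
```

```text
[ 0.5842  0.2283 -0.1657  0.5648 -0.2644 -0.1564 -0.0378  0.0941  0.0579
  0.0459]
[[-0.5, 0.4], [-0.4, -0.6], [-1.5, -0.6], [-0.6, -0.9], [-0.7, -2.4], [-1.2, -0.9], [-0.4, 0.6], [-2.2, -1.4], [-0.5, 0.5], [-1.1, -2.7], [0.1, -0.2], [0.3, -0.0], [-0.5, -0.1], [-0.9, -0.7], [-0.7, 0.1], [-0.8, -0.8], [-1.5, -0.4], [0.4, 0.5], [-1.9, -0.7], [0.4, 1.1], [-0.6, -0.4], [0.1, 0.4]]
```

```bash
cat > kin.py <<'E'
import numpy as np
from scipy.spatial.transform import Rotation as R
from scipy.optimize import least_squares
h=np.pi/2
LO=np.array([-2.96,-.34,-1.41,.24,-1.37,.17,-2.96]);HI=np.array([2.96,2.1,1.46,2.44,4.51,1.92,2.96])
PAR=[1.134,.155]
def fk(q,par=None,yaw=3*np.pi/4):
    s,L=par if par is not None else PAR
    T=np.eye(4); T[:3,:3]=R.from_euler('z',yaw).as_matrix()
    for (al,a,d),t in zip([(0,0,.267),(-h,0,0),(h,0,.293),(h,.0525,0),(h,.0775,.3425),(h,0,0),(-h,.076,.097)],q):
        ca,sa,ct,st=np.cos(al),np.sin(al),np.cos(t),np.sin(t)
        T=T@np.array([[ct,-st,0,s*a],[st*ca,ct*ca,-sa,-sa*s*d],[st*sa,ct*sa,ca,ca*s*d],[0,0,0,1]])
    # flange z = tool x
    return T[:3,3]+T[:3,2]*L, T[:3,:3]
E
python3 - <<'E'
from kin import *
from station import bot
o=bot.get_obs();q=o["q"]
r=least_squares(lambda p:fk(q,p)[0]-o["eef_pos"],[1.13,.15]);print(r.x,r.fun)
M=fk(q)[1]; w,x,y,z=o["tool_rot"];N=R.from_quat([x,y,z,w]).as_matrix()
print(np.round(N,3));print(np.round(M.T@N,3))
E
```

```text
[1.14713963 0.15665564] [-8.72470268e-03  4.00764017e-03 -4.79870489e-07]
[[ 0.    -0.903  0.43 ]
 [ 0.     0.43   0.903]
 [-1.    -0.     0.   ]]
[[ 0.031  0.104  0.994]
 [ 0.003 -0.995  0.104]
 [ 1.    -0.    -0.031]]
```

```bash
cat >> kin.py <<'E'
YAW=3*np.pi/4
M0=np.array([[0,0,1],[0,-1,0],[1,0,0.]])
def pose(hold,psi,phi):
    """tool dir: down tilted by phi toward azimuth psi; jaw z = left of psi. returns TCP pos, rot"""
    f=np.array([np.cos(psi),np.sin(psi),0]);x=np.sin(phi)*f-np.cos(phi)*np.array([0,0,1]);z=np.array([-f[1],f[0],0])
    return np.asarray(hold)+.0187*x, np.column_stack([x,np.cross(z,x),z])
def ik(p,N,q0,lim=.05):
    def f(q):
        P,M=fk(q); e=R.from_matrix((M@M0).T@N).as_rotvec()
        return np.r_[(P-p)*10,e*2,(q-q0)*.02]
    r=least_squares(f,np.clip(q0,LO+lim,HI-lim),bounds=(LO+lim,HI-lim)); P,M=fk(r.x)
    return r.x,np.linalg.norm(P-p)*1e3,np.degrees(np.linalg.norm(R.from_matrix((M@M0).T@N).as_rotvec()))
E
python3 - <<'E'
from kin import *
q0=np.array([-1.234,.478,.022,1.556,-.011,1.109,-.083])
def show(n,q,e,d):print(n,np.round(q,2),"err",round(e,1),round(d,2),"margin",np.round(np.minimum(q-LO,HI-q).min(),2))
d2=np.radians
for th in (0,10,15,20,30):
    q=q0
    for n,hd,psi,phi in (("pick",(.509,-.034,.163),-.16,-d2(th)),("lift",(.509,-.034,.31),-.16,-d2(th)),("mid",(.49,.15,.31),-.16,-d2(th)),("place",(.499,.2426,.11),-.165,d2(60-th))):
        q,e,d=ik(*pose(hd,psi,phi),q);show(f"blue {th} {n}",q,e,d)
for th in (0,15,30,45):
  for dpsi in (0,):
    q=q0
    for n,hd,psi,phi in (("pick",(.570,-.008,.163),-.16,-d2(th)),("lift",(.57,-.008,.31),-.16,-d2(th)),("mid",(.49,-.15,.31),-.16,-d2(th)),("place",(.479,-.251,.11),-.156,d2(60-th))):
        q,e,d=ik(*pose(hd,psi,phi),q);show(f"orange {th} {n}",q,e,d)
E
```

```text
blue 0 pick [-1.93  0.11 -0.49  0.86  0.07  0.77 -1.53] err 0.0 0.02 margin 0.45
blue 0 lift [-1.94 -0.08 -0.47  1.06 -0.04  1.14 -1.44] err 0.0 0.0 margin 0.26
blue 0 mid [-1.77 -0.07 -0.28  1.07 -0.02  1.14 -1.1 ] err 0.0 0.0 margin 0.27
blue 0 place [-0.51  0.78 -1.25  0.79 -1.32  0.22  0.84] err 11.2 9.7 margin 0.05
blue 10 pick [-2.02  0.21 -0.43  1.02  0.12  1.01 -1.57] err 0.0 0.01 margin 0.55
blue 10 lift [-2.01  0.05 -0.43  1.23  0.04  1.36 -1.51] err 0.0 0.0 margin 0.39
blue 10 mid [-1.83  0.04 -0.27  1.22  0.08  1.34 -1.18] err 0.0 0.0 margin 0.38
blue 10 place [-0.71  0.52 -1.12  0.79 -1.32  0.22  0.6 ] err 8.2 7.08 margin 0.05
blue 15 pick [-2.06  0.27 -0.39  1.11  0.13  1.13 -1.58] err 0.0 0.01 margin 0.61
blue 15 lift [-2.05  0.12 -0.4   1.32  0.06  1.47 -1.53] err 0.0 0.0 margin 0.45
blue 15 mid [-1.87  0.1  -0.25  1.3   0.13  1.44 -1.21] err 0.0 0.0 margin 0.44
blue 15 place [-0.87  0.41 -1.    0.79 -1.32  0.22  0.5 ] err 5.9 5.09 margin 0.05
blue 20 pick [-2.11  0.32 -0.36  1.19  0.14  1.24 -1.59] err 0.0 0.01 margin 0.66
blue 20 lift [-2.1   0.19 -0.37  1.41  0.08 
[... 1167 characters left out ...]
err 19.2 16.19 margin 0.05
orange 30 pick [-2.27  0.61 -0.16  1.64  0.14  1.56 -1.52] err 0.0 0.01 margin 0.36
orange 30 lift [-2.47  0.52  0.1   1.88  0.03  1.87 -1.42] err 0.7 0.44 margin 0.05
orange 30 mid [-2.63  0.33  0.01  1.59 -0.06  1.79 -1.68] err 0.0 0.0 margin 0.13
orange 30 place [-2.32  0.22 -0.44  0.74  1.19  0.22 -2.91] err 4.4 3.72 margin 0.05
orange 45 pick [-2.5   0.82  0.15  1.94  0.    1.87 -1.41] err 3.1 1.94 margin 0.05
orange 45 lift [-2.63  0.52  0.29  1.82  0.    1.87 -1.36] err 20.1 12.59 margin 0.05
orange 45 mid [-2.33  0.4  -0.35  1.63 -0.    1.87 -1.76] err 14.7 8.95 margin 0.05
orange 45 place [-2.52  0.21 -0.3   0.75  0.44  0.33 -2.27] err 0.0 0.03 margin 0.16
```

```bash
cat > search.py <<'E'
from kin import *
import itertools,sys
rng=np.random.default_rng(0)
q0=np.array([-1.234,.478,.022,1.556,-.011,1.109,-.083])
def margin(q):return np.minimum(q-LO,HI-q).min()
def best(hd,psi,phi,flip,n=6,seeds=()):
    p,N=pose(hd,psi,phi)
    if flip:N=N@np.diag([1,-1,-1.])
    b=(-1,None)
    S=list(seeds)+[np.clip(q0+rng.normal(0,.7,7),LO+.06,HI-.06) for _ in range(n)]
    for s in S:
        q,e,d=ik(p,N,s)
        if e<1 and d<.6 and margin(q)>b[0]: b=(margin(q),q)
    return b
if __name__=="__main__":
    d=np.radians
    for name,seat,top in (("blue",(.6269,.2212,.035),(.4731,.2469,.125)),("orange",(.6076,-.2711,.035),(.4535,-.2468,.125))):
        seat,top=map(np.array,(seat,top)); u=(top-seat)/.18; psi=np.arctan2(-u[1],-u[0])
        for g in (.13,.155):
          for th in (20,30,35,40,45,50):
            for fl in (0,1):
                m,q=best(seat+g*u,psi,d(60-th),fl)
                if q is not None: print(name,g,th,fl,round(m,2),np.round(q,2))
E
python3 search.py
```

```text
blue 0.13 20 0 0.05 [-0.51  1.01 -1.15  0.85  1.6   0.22 -1.88]
blue 0.13 20 1 0.05 [-0.51  1.01 -1.15  0.85  1.6   0.22  1.26]
blue 0.13 30 0 0.11 [-2.05  0.29  0.12  0.84 -1.26  0.33  0.18]
blue 0.13 30 1 0.05 [-0.65  0.74 -1.08  0.82  1.1   0.22  1.54]
blue 0.13 35 0 0.08 [-1.75  0.29 -0.19  0.82 -0.84  0.25 -0.18]
blue 0.13 35 1 0.05 [-1.65  0.29 -0.29  0.81 -0.77  0.24  2.91]
blue 0.13 40 0 0.27 [-2.45  0.34  0.54  0.87 -0.94  0.44 -0.18]
blue 0.13 40 1 0.27 [-0.69  0.73 -1.14  0.88  0.98  0.46  1.58]
blue 0.13 45 0 0.33 [-2.53  0.37  0.62  0.9  -0.79  0.5  -0.33]
blue 0.13 45 1 0.33 [-0.78  0.64 -1.08  0.91  0.81  0.51  1.67]
blue 0.13 50 0 0.31 [-1.96  0.31  0.05  0.91 -0.25  0.48 -0.74]
blue 0.13 50 1 0.39 [-0.93  0.54 -0.97  0.94  0.63  0.56  1.77]
blue 0.155 20 1 0.05 [-0.42  0.98 -1.19  0.78  1.54  0.22  1.34]
blue 0.155 30 0 0.09 [-1.62  0.22 -0.3   0.77 -1.11  0.26  0.1 ]
blue 0.155 30 1 0.12 [-0.43  0.95 -1.29  0.79  1.34  0.44  1.44]
blue 0.155 35 0 0.19 [-0.54  0.72 -1.2   0.79  1.01  0.36 -1.53]
blue 0.155 35 1 0.05 [-1.3   0.25 -0.59  0.74 -0.61  0.22  2.81]
blue 0.
[... 1011 characters left out ...]
 -1.03  0.91  0.91  0.64  0.6 ]
orange 0.155 20 1 0.12 [-2.29  0.22 -0.51  0.75  2.05  0.29 -0.64]
orange 0.155 30 1 0.18 [-1.83  0.33 -0.95  0.74  1.57  0.35 -0.07]
orange 0.155 35 0 0.07 [-2.13  0.24 -0.64  0.73  1.17  0.25 -2.89]
orange 0.155 35 1 0.05 [-2.24  0.22 -0.52  0.72  1.13  0.22  0.28]
orange 0.155 40 0 0.05 [-2.63  0.18 -0.17  0.7   0.61  0.22 -2.43]
orange 0.155 40 1 0.13 [-1.57  0.61 -1.28  0.79  1.34  0.65  0.25]
orange 0.155 45 0 0.24 [-1.99  0.28 -0.82  0.77  0.74  0.41 -2.48]
orange 0.155 45 1 0.31 [-1.81  0.37 -1.01  0.79  0.9   0.48  0.55]
orange 0.155 50 0 0.3 [-2.15  0.26 -0.68  0.8   0.48  0.47 -2.27]
orange 0.155 50 1 0.33 [-2.02  0.3  -0.81  0.81  0.57  0.5   0.8 ]
```

Run:
```python
from search import *
d=np.radians
for name,xy,zs in (("blue",(.5095,-.034),(.163,.31)),("orange",(.57,-.008),(.155,.30))):
  for th in (35,40,45):
    for psi in np.arange(-180,180,30):
      out=[]
      for fl in (0,1):
        m1,q1=best((*xy,zs[0]),d(psi),-d(th),fl,4)
        if q1 is None: continue
        m2,q2=best((*xy,zs[1]),d(psi),-d(th),fl,2,[q1])
        out.append(f"fl{fl} {m1:.2f}/{m2:.2f} {np.round(q1,2)}")
      if out: print(name,th,psi,*out)
```

```text
blue 35 -150 fl0 0.17/-1.00 [-2.18 -0.01 -0.25  0.62  1.27  0.34 -0.19]
blue 35 -120 fl0 0.43/0.14 [-1.9   0.09 -0.7   0.77  1.01  0.79 -0.48] fl1 0.32/-1.00 [-1.67  0.12 -0.94  0.77  1.04  0.82  2.64]
blue 35 -90 fl0 0.32/0.34 [-2.64  0.22  0.    0.98  0.68  1.07 -0.71] fl1 0.05/0.05 [-1.48  0.7  -1.36  1.05  1.18  1.55  2.13]
blue 35 -60 fl0 0.50/0.23 [-2.17  0.41 -0.49  1.24  0.59  1.42 -1.1 ] fl1 0.25/0.25 [-1.67  0.71 -1.15  1.28  0.9   1.67  1.82]
blue 35 -30 fl0 0.39/0.10 [-2.38  0.48 -0.17  1.41  0.26  1.53 -1.33] fl1 0.35/0.05 [-2.13  0.52 -0.47  1.42  0.38  1.57  1.72]
blue 35 0 fl0 0.34/-1.00 [-2.09  0.53 -0.39  1.46  0.12  1.58 -1.74] fl1 0.35/-1.00 [-2.45  0.5   0.06  1.46 -0.05  1.57  1.55]
blue 35 30 fl0 0.47/0.16 [-1.75  0.54 -0.66  1.36 -0.    1.45 -2.15] fl1 0.47/0.16 [-1.76  0.53 -0.64  1.36 -0.01  1.45  0.99]
blue 35 60 fl0 0.65/0.37 [-2.18  0.33 -0.05  1.16 -0.48  1.27 -2.24] fl1 0.38/0.36 [-1.31  0.57 -1.03  1.14 -0.04  1.17  0.56]
blue 35 90 fl0 0.46/0.26 [-2.17  0.18 -0.04  0.92 -0.74  0.99 -2.5 ] fl1 0.57/0.32 [-1.48  0.23 -0.76  0.91 -0.58  0.91  0.53]
blue 
[... 5741 characters left out ...]
-1.00 [-2.56  0.8   0.1   1.87  0.23  1.8  -1.19] fl1 0.05/-1.00 [-2.28  0.82 -0.33  1.89  0.45  1.87  1.8 ]
orange 45 30 fl0 0.15/-1.00 [-1.88  0.86 -0.56  1.85  0.01  1.77 -2.16] fl1 0.15/-1.00 [-1.78  0.92 -0.73  1.85  0.12  1.77  0.91]
orange 45 60 fl0 0.51/0.26 [-1.62  0.72 -0.68  1.51 -0.2   1.4  -2.45] fl1 0.45/0.20 [-1.93  0.62 -0.27  1.52 -0.43  1.47  0.85]
orange 45 90 fl0 0.54/0.35 [-2.09  0.41 -0.03  1.18 -0.83  1.17 -2.41] fl1 0.70/0.62 [-1.49  0.5  -0.71  1.15 -0.54  1.    0.55]
orange 45 120 fl0 0.18/0.09 [-2.09  0.23 -0.1   0.9  -1.19  0.77 -2.55] fl1 0.40/0.33 [-1.36  0.34 -0.87  0.88 -0.97  0.59  0.47]
orange 45 150 fl0 0.05/-1.00 [-0.86  0.98 -1.28  0.81  1.73  0.22  1.04]
```

```bash
cat > mv.py <<'E'
from kin import *
from station import bot
import sys
def to(hold,psi,phi,fl=0,deg=True):
    if deg: psi,phi=np.radians(psi),np.radians(phi)
    o=bot.get_obs(); p,N=pose(hold,psi,phi)
    if fl:N=N@np.diag([1,-1,-1.])
    w,x,y,z=o["tool_rot"];C=R.from_quat([x,y,z,w])
    rv=(R.from_matrix(N)*C.inv()).as_rotvec()
    print("slide",np.round((p-o["eef_pos"])*1e3,1),"turn",np.round(rv,3),"deg",np.round(np.degrees(np.linalg.norm(rv)),1))
def hold():
    o=bot.get_obs();w,x,y,z=o["tool_rot"];N=R.from_quat([x,y,z,w]).as_matrix()
    return o["eef_pos"]-.0187*N[:,0],N
E
python3 - <<'E'
from mv import *
to((.5265,-.096,.33),-75,-40)
to((.5265,-.096,.24),-75,-40)
E
```

```text
slide [ 232.9 -693.7  116.2] turn [ 0.553  0.46  -0.828] deg 62.8
slide [ 232.9 -693.7   26.2] turn [ 0.553  0.46  -0.828] deg 62.8
```

Emit:
{"method": "drive_tool", "body": {"slide": [[15, -40, 20], [31, -80, 40], [47, -125, 60], [62, -170, 80], [78, -215, 100], [93, -260, 116], [108, -305, 116], [124, -350, 116], [140, -395, 116], [155, -440, 116]], "turn": [[0.03, 0.02, -0.05], [0.07, 0.06, -0.1], [0.12, 0.1, -0.18], [0.18, 0.15, -0.27], [0.24, 0.2, -0.36], [0.3, 0.25, -0.45], [0.36, 0.3, -0.54], [0.42, 0.35, -0.63], [0.48, 0.4, -0.72], [0.54, 0.45, -0.81]], "gripper": [0.6, 0.6, 0.6, 0.6, 0.6, 0.6, 0.6, 0.6, 0.6, 0.6], "squeeze": 40}}

```text
t: 1.75
eef_pos: [0.4463, 0.1673, 0.3165]
tool_rot: [0.63, 0.143, 0.689, 0.328]
contact_force: [1.5, 0.4, -1.0]
gripper_width: 0.603
```

Run:
```python
from mv import *
o=bot.get_obs();print(o["t"],np.round(o["q"],2),o["gripper_width"])
P,M=fk(o["q"]);print(P,o["eef_pos"]);print(hold())
to((.5265,-.096,.33),-75,-40)
```

```text
1.75 [-0.39  0.17  0.42  1.93 -0.73  1.37  0.58] 0.6031293592083514
[-0.33806797  0.57618388  0.62610239] [0.4462811  0.16729467 0.31648854]
(array([0.44939122, 0.15586707, 0.33096014]), array([[-0.16631643, -0.21554372,  0.96222645],
       [ 0.61110142,  0.74330367,  0.27212996],
       [-0.77388236,  0.63327763,  0.00809546]]))
slide [  77.1 -251.7   -0.8] turn [ 0.01   0.011 -0.014] deg 1.2
```

```bash
cat > fitk.py <<'E'
from kin import *
D=[([-1.23411135,0.47781359,0.02234657,1.55645501,-0.0114731,1.10929742,-0.08310308],[0.2901767,0.6087216,0.19841537],[0.597445,-0.37780758,0.59848164,0.37701542])]
from station import bot
o=bot.get_obs();D.append((o["q"],o["eef_pos"],o["tool_rot"])); print(repr(D[-1]))
import itertools
res=[]
for sg in itertools.product((1,-1),repeat=7):
  for y0 in (0,1.57,3.14,-1.57):
    def f(p):
        e=[]
        for q,P,w in D:
            X,M=fk(np.array(q)*sg,p[:2],p[2]); e+=list((X-P)*5); e+=list(M[:,2]-R.from_quat([w[1],w[2],w[3],w[0]]).as_matrix()[:,0])
        return e
    r=least_squares(f,[1.13,.15,y0],max_nfev=30);res.append((r.cost,sg,r.x))
res.sort(key=lambda a:a[0])
for a in res[:4]:print(a)
E
python3 fitk.py
```

```text
(array([-0.38702542,  0.16603224,  0.41778775,  1.92622348, -0.73450301,
        1.37309705,  0.57840979]), array([0.4462811 , 0.16729467, 0.31648854]), array([0.62950034, 0.14342632, 0.6894789 , 0.32829416]))
(np.float64(0.8836934306119677), (-1, 1, -1, 1, -1, 1, 1), array([ 8.69357689e-01,  1.53972854e-01, -5.74187670e-04]))
(np.float64(0.8836934306119677), (-1, 1, -1, 1, -1, 1, -1), array([ 8.69357689e-01,  1.53972854e-01, -5.74187670e-04]))
(np.float64(0.883693430621903), (-1, 1, -1, 1, -1, 1, 1), array([ 8.69357552e-01,  1.53973630e-01, -5.76841313e-04]))
(np.float64(0.883693430621903), (-1, 1, -1, 1, -1, 1, -1), array([ 8.69357552e-01,  1.53973630e-01, -5.76841313e-04]))
```

```bash
cat > kin2.py <<'E'
import numpy as np, itertools, json
from scipy.spatial.transform import Rotation as R
from scipy.optimize import least_squares
E=lambda a,t:R.from_euler(a,t).as_matrix()
def fk2(q,sg,p):
    # p: yaw,d1,a,b,L, x1,y1 (shoulder offset), x3,y3 (elbow), x5,y5 (wrist), x6
    yaw,d1,a,b,L,x1,y1,x3,y3,x5,y5,x6=p
    q=np.array(q)*sg; M=E('z',yaw+q[0]); P=np.array([0,0,d1])+M@[x1,y1,0]
    M=M@E('y',q[1]);M=M@E('z',q[2]);P=P+M@[x3,y3,a]
    M=M@E('y',q[3]);M=M@E('z',q[4]);P=P+M@[x5,y5,b]
    M=M@E('y',q[5]);M=M@E('z',q[6]) if False else M
    P=P+M@[x6,0,L]
    M=M@E('z',q[6])
    return P,M
E
cat > fit2.py <<'E'
from kin2 import *
import sys
D=json.load(open('data.json'))
def fit(sg,free,reg=.05,yaw0=0.):
    p0=np.array([yaw0,.35,.4,.4,.28]+[0]*7)
    def f(v):
        p=p0.copy();p[free]=v;e=[]
        for q,P,w in D:
            X,M=fk2(q,sg,p);N=R.from_quat([w[1],w[2],w[3],w[0]]).as_matrix()
            e+=list((X-P)*10)+list((M[:,2]-N[:,0])*3)
        return np.r_[e,reg*(v-p0[free])]
    r=least_squares(f,p0[free]);p=p0.copy();p[free]=r.x;return r.cost,p,r.fun
if __name__=="__main__":
    out=[]
    for s in itertools.product((1,-1),repeat=3):
        sg=np.array([s[0],1,s[1],1,s[2],1,1.])
        out.append((*fit(sg,[0,1,2,3,4]),sg)); out.append((*fit(sg,list(range(12))),sg))
    out.sort(key=lambda a:a[0])
    for o in out[:3]:print(o[0],np.round(o[1],3),o[3],np.round(np.abs(o[2]).max(),3))
E
cat > log.py <<'E'
from station import bot
import json,os
def log():
    o=bot.get_obs();D=json.load(open('data.json')) if os.path.exists('data.json') else []
    D.append([list(map(float,o["q"])),list(map(float,o["eef_pos"])),list(map(float,o["tool_rot"]))]);json.dump(D,open('data.json','w'))
E
python3 - <<'E'
import json
json.dump([[[-1.23411135,0.47781359,0.02234657,1.55645501,-0.0114731,1.10929742,-0.08310308],[0.2901767,0.6087216,0.19841537],[0.597445,-0.37780758,0.59848164,0.37701542]]],open('data.json','w'))
E
python3 -c "from log import log;log()"; python3 fit2.py
```

```text
2.4251288098460506e-05 [ 0.     0.337  0.473  0.427  0.345  0.03   0.023  0.057 -0.06  -0.003
 -0.025  0.008] [-1.  1. -1.  1. -1.  1.  1.] 0.004
0.0027845896735441515 [ 0.774  0.275 -0.33   0.381 -0.301 -0.304 -0.31  -0.057  0.394 -0.072
  0.601 -0.1  ] [ 1.  1. -1.  1. -1.  1.  1.] 0.039
0.011453208441353616 [ 2.897  0.268 -0.062  0.199 -0.006 -0.445  0.204 -0.192 -0.06   0.022
 -0.231  0.2  ] [-1.  1.  1.  1.  1.  1.  1.] 0.145
```

Emit:
{"method": "drive_tool", "body": {"slide": [[15, -45, 0], [30, -95, 0], [45, -145, 0], [60, -195, 0], [77, -252, 0], [77, -252, 0]], "turn": [[0, 0, 0], [0, 0, 0], [0, 0, 0], [0.01, 0.01, -0.01], [0.01, 0.01, -0.014], [0.01, 0.011, -0.014]], "gripper": [0.55, 0.55, 0.55, 0.55, 0.55, 0.55]}}

```text
t: 2.35
eef_pos: [0.5238, -0.0902, 0.3157]
tool_rot: [0.628, 0.154, 0.691, 0.323]
contact_force: [-0.3, 0.2, -1.3]
gripper_width: 0.553
```

```bash
python3 -c "from log import log;log()"; python3 fit2.py
python3 - <<'E'
from mv import *
import cv2
print(hold(),np.round(bot.get_obs()["q"],2))
c=bot.read_camera("wrist");cv2.imwrite("pics/w1.png",c["color"][:,:,::-1])
E
```

```text
3.5556394759239894e-05 [ 0.     0.277  0.517  0.44   0.314  0.041  0.008  0.023 -0.061  0.019
 -0.01   0.012] [-1.  1. -1.  1. -1.  1.  1.] 0.006
0.019331626230310997 [-2.617  0.288  0.753  1.318 -0.273 -1.754 -1.274  1.168 -0.161 -0.107
  0.745  0.664] [1. 1. 1. 1. 1. 1. 1.] 0.131
0.04343388455133281 [-0.083  0.269  0.538  0.467  0.332  0.     0.     0.     0.     0.
  0.     0.   ] [-1.  1. -1.  1. -1.  1.  1.] 0.157
(array([ 0.52686676, -0.10178843,  0.33001689]), array([[-0.16286395, -0.19308688,  0.96757056],
       [ 0.6193612 ,  0.74336174,  0.25259657],
       [-0.76802802,  0.64041454, -0.00147631]])) [ 0.    0.47  0.57  1.58 -0.69  1.72  0.94]
```

View pics/w1.png

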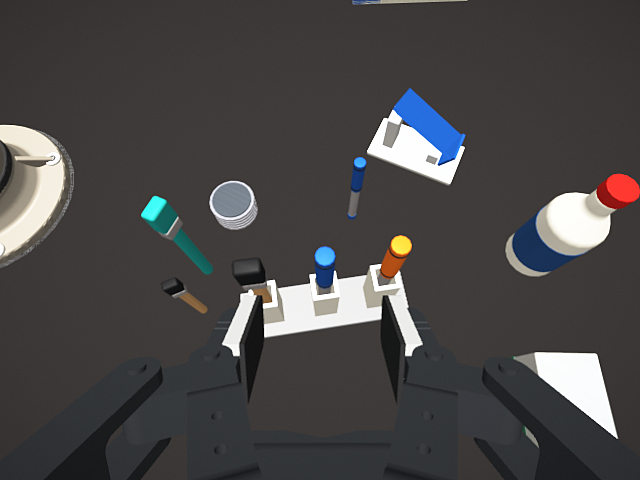

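The wrist view shows the blue wand top at (325,258), centred between the fingers. The orange top is at (401,245), the brush head at (249,272), and the small decoy wand stands apart at (358,165). Next I'll refine the arm model to plan the tilted placement.

```bash
cat > ik2.py <<'E'
from kin2 import *
from fit2 import fit
LO=np.array([-2.96,-.34,-1.41,.24,-1.37,.17,-2.96]);HI=np.array([2.96,2.1,1.46,2.44,4.51,1.92,2.96])
D=json.load(open('data.json'))
best=None
for s7 in (1,-1):
    sg=np.array([-1,1,-1,1,-1,1,s7.__float__()])
    c,p,_=fit(sg,list(range(12)),.02)
    A=[fk2(q,sg,p)[1].T@R.from_quat([w[1],w[2],w[3],w[0]]).as_matrix() for q,_,w in D]
    sp=max(np.linalg.norm(a-A[0]) for a in A)
    if best is None or sp<best[0]: best=(sp,sg,p,A[0])
sp,SG,PP,M0=best
if __name__=="__main__": print(sp,SG,np.round(PP,3),np.round(M0,3))
from kin import pose
def ik(p,N,q0,lim=.03):
    def f(q):
        P,M=fk2(q,SG,PP);return np.r_[(P-p)*10,R.from_matrix((M@M0).T@N).as_rotvec()*2,(q-q0)*.01]
    r=least_squares(f,np.clip(q0,LO+lim+1e-3,HI-lim-1e-3),bounds=(LO+lim,HI-lim));P,M=fk2(r.x,SG,PP)
    return r.x,np.linalg.norm(P-p)*1e3,np.degrees(np.linalg.norm(R.from_matrix((M@M0).T@N).as_rotvec()))
rng=np.random.default_rng(0)
def margin(q):return np.minimum(q-LO,HI-q).min()
Q0=np.array([-0.2,.3,.3,1.7,-.3,1.3,.3])
def best(hd,psi,phi,flip,n=4,seeds=()):
    p,N=pose(hd,psi,phi)
    if flip:N=N@np.diag([1,-1,-1.])
    b=(-1,None)
    for s in list(seeds)+[Q0+rng.normal(0,.6,7) for _ in range(n)]:
        q,e,d=ik(p,N,s)
        if e<2 and d<1 and margin(q)>b[0]: b=(margin(q),q)
    return b
E
python3 ik2.py
cat > s2.py <<'E'
from ik2 import *
d=np.radians
for name,seat,top in (("blue",(.6269,.2212,.035),(.4731,.2469,.125)),("orange",(.6076,-.2711,.035),(.4535,-.2468,.125))):
    seat,top=map(np.array,(seat,top)); u=(top-seat)/.18; psi=np.arctan2(-u[1],-u[0])
    for th in (10,20,30,40,50):
        for fl in (0,1):
            m,q=best(seat+.152*u,psi,d(60-th),fl)
            if q is not None: print(name,th,fl,round(m,2),np.round(q,2))
for name,xy,zs in (("blue",(.5095,-.034),(.163,.31)),("orange",(.57,-.008),(.155,.30))):
  for th in (10,20,30,40):
    for psi in (-120,-75,-40,-10,30,90,120):
      out=[]
      for fl in (0,1):
        m1,q1=best((*xy,zs[0]),d(psi),-d(th),fl,3)
        if q1 is None: continue
        m2,q2=best((*xy,zs[1]),d(psi),-d(th),fl,1,[q1])
        out.append(f"fl{fl} {m1:.2f}/{m2:.2f} {np.round(q1,2)}")
      if out: print(name,th,psi,*out)
E
python3 s2.py
```

```text
2.345790039452205e-06 [-1.  1. -1.  1. -1.  1. -1.] [ 0.     0.276  0.517  0.44   0.314  0.041  0.008  0.023 -0.061  0.019
 -0.01   0.012] [[-0. -0. -1.]
 [ 0.  1. -0.]
 [ 1. -0. -0.]]
blue 20 0 0.03 [-1.33  0.51  0.54  2.41  1.79  0.35 -1.23]
blue 30 0 0.03 [-1.31  0.49  0.64  2.26  0.71  0.2  -0.05]
blue 30 1 0.13 [-1.5   0.77  1.14  2.22 -1.24  0.33 -1.23]
blue 40 0 0.26 [-0.89  0.36  0.19  2.18  0.5   0.43  0.25]
blue 40 1 0.3 [-1.38  0.67  1.02  2.12 -0.8   0.47 -1.59]
blue 50 0 0.41 [-1.15  0.55  0.75  2.03 -0.46  0.6   1.27]
blue 50 1 0.42 [-1.29  0.7   1.02  2.02 -0.8   0.71 -1.55]
orange 30 0 0.03 [ 1.44  0.54 -1.38  2.41  1.5   0.48  0.3 ]
orange 40 0 0.13 [ 0.84  0.3  -0.56  2.26  0.36  0.3   1.42]
orange 40 1 0.23 [ 0.08  0.38  0.51  2.21 -0.89  0.4  -0.4 ]
orange 50 0 0.35 [ 0.09  0.4   0.43  2.09 -0.43  0.55  2.24]
orange 50 1 0.36 [-0.27  0.67  1.03  2.08 -1.    0.78 -0.34]
blue 10 -120 fl0 0.40/0.36 [-0.61  0.48  0.93  2.04 -0.72  0.9   0.22] fl1 0.36/0.31 [ 0.43  0.26 -0.5   2.08 -0.04  0.74  2.59]
blue 10 -75 fl0 0.48/0.56 [-0.38  0.41  0.59  1.96 -0.47  0.97  0.74]
[... 6317 characters left out ...]
.25/0.38 [-0.34  0.9   0.96  1.71 -1.1   1.67 -1.88]
orange 40 -40 fl0 0.42/0.19 [ 0.51  0.76 -0.68  1.51 -0.05  1.5   0.75] fl1 0.25/0.03 [-0.24  0.84  0.6   1.49 -0.65  1.67 -1.74]
orange 40 -10 fl0 0.26/0.03 [-0.02  0.75 -0.    1.41 -0.13  1.66  1.4 ] fl1 0.23/0.03 [-0.26  0.83  0.42  1.4  -0.32  1.69 -1.52]
orange 40 30 fl0 0.27/0.03 [-0.06  0.72 -0.24  1.49  0.3   1.65  1.71] fl1 0.35/0.11 [-0.45  0.8   0.42  1.46 -0.    1.57 -1.09]
orange 40 90 fl0 0.03/0.45 [-1.11  1.28  1.43  1.81 -0.67  1.01 -2.74] fl1 0.52/0.38 [-1.01  0.85  0.94  1.83  0.03  0.9  -0.24]
orange 40 120 fl0 0.27/0.23 [-0.4   0.39 -0.1   2.17  1.04  0.89  2.36] fl1 0.28/0.06 [-1.18  0.89  1.16  2.05 -0.27  0.45  0.47]
```

Run:
```python
from mv import *
from h import proj
import cv2
c=bot.read_camera("wrist")
for X in ((.5092,-.034,.188),(.5697,-.0078,.188)): print(proj(c,X))
im=c["color"][225:285,290:430,::-1];cv2.imwrite("pics/w1c.png",cv2.resize(im,None,fx=5,fy=5,interpolation=cv2.INTER_CUBIC))
n=np.array((.5093,-.034,.160))
p,N=pose(n,np.radians(-75),-np.radians(45)); to(n-.09*N[:,0],-75,-45); to(n,-75,-45)
```

```text
[[323.59109318 255.15546077]]
[[400.12744353 243.86472735]]
slide [  -1.4    4.8 -105.4] turn [0.086 0.022 0.004] deg 5.1
slide [ -17.8   66.3 -169. ] turn [0.086 0.022 0.004] deg 5.1
```

View pics/w1c.png

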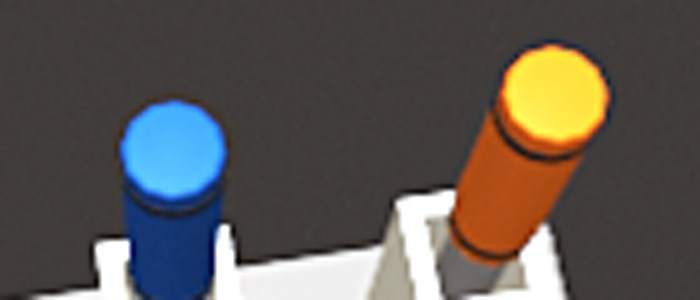

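The crop confirms blue at (324.8,254.8) and orange at (401,244), within about 1 px of the prediction. Approaching now.

Emit:
{"method": "drive_tool", "body": {"slide": [[-1, 3, -35], [-1, 5, -70], [-1, 5, -105], [-4, 17, -118], [-8, 32, -133], [-12, 45, -147], [-15, 56, -158], [-18, 66, -169], [-18, 66, -169], [-18, 66, -169]], "turn": [[0.03, 0.01, 0], [0.06, 0.015, 0], [0.086, 0.022, 0.004], [0.086, 0.022, 0.004], [0.086, 0.022, 0.004], [0.086, 0.022, 0.004], [0.086, 0.022, 0.004], [0.086, 0.022, 0.004], [0.086, 0.022, 0.004], [0.086, 0.022, 0.004]], "gripper": [0.55, 0.55, 0.55, 0.55, 0.55, 0.55, 0.55, 0.55, 0.55, 0.55]}}

```text
t: 3.45
eef_pos: [0.5058, -0.0214, 0.1471]
tool_rot: [0.612, 0.183, 0.683, 0.354]
contact_force: [0.6, -0.8, -0.1]
gripper_width: 0.552
```

Run:
```python
from mv import *
import cv2
from log import log; log()
print(hold()[0],np.round(bot.get_obs()["q"],2)); to((.5093,-.034,.160),-75,-45)
for n in("wrist","side"):
  c=bot.read_camera(n);cv2.imwrite(f"pics/{n}2.png",c["color"][:,:,::-1])
```

```text
[ 0.50926779 -0.03413587  0.16031383] [-0.01  0.63  0.48  1.81 -0.83  1.48  1.13]
slide [ 0.   0.1 -0.3] turn [ 0. -0. -0.] deg 0.0
```

View pics/wrist2.png

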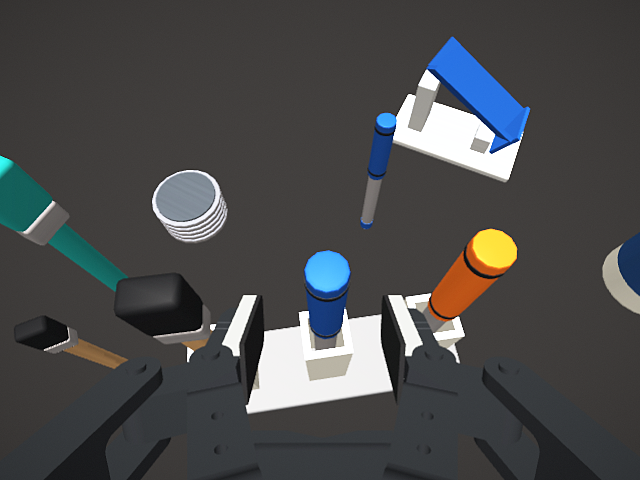

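View pics/side2.png

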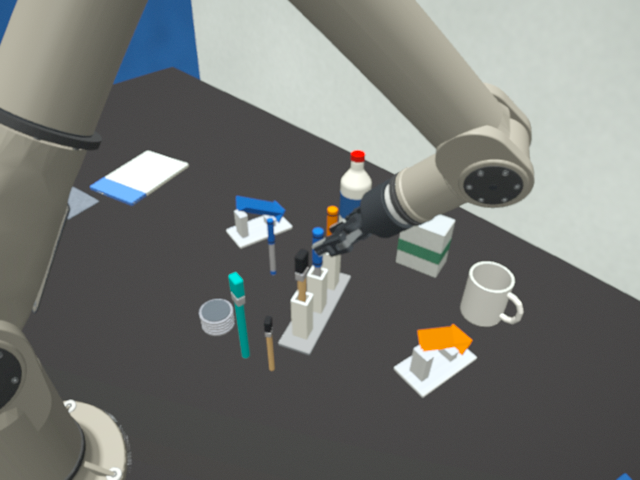

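The wand sits between the fingers in the wrist view, blue top at (327,270). Closing the gripper.

Emit:
{"method": "drive_tool", "body": {"slide": [[0, 0, 0], [0, 0, 0], [0, 0, 0], [0, 0, 0], [0, 0, 0]], "turn": [[0, 0, 0], [0, 0, 0], [0, 0, 0], [0, 0, 0], [0, 0, 0]], "gripper": [0, 0, 0, 0, 0], "squeeze": 50}}

```text
t: 4.05
eef_pos: [0.5063, -0.0224, 0.1473]
tool_rot: [0.613, 0.183, 0.683, 0.353]
contact_force: [-1.4, 0.4, -0.3]
gripper_width: 0.004
```

Run:
```python
from mv import *
import cv2
o=bot.get_obs();print(hold()[0],o["gripper_width"],o["contact_force"])
c=bot.read_camera("wrist");cv2.imwrite(f"pics/wrist3.png",c["color"][:,:,::-1])
```

```text
[ 0.50967233 -0.03513415  0.16056732] 0.004336973887161838 [-1.39312953  0.37212481 -0.28696042]
```

View pics/wrist3.png

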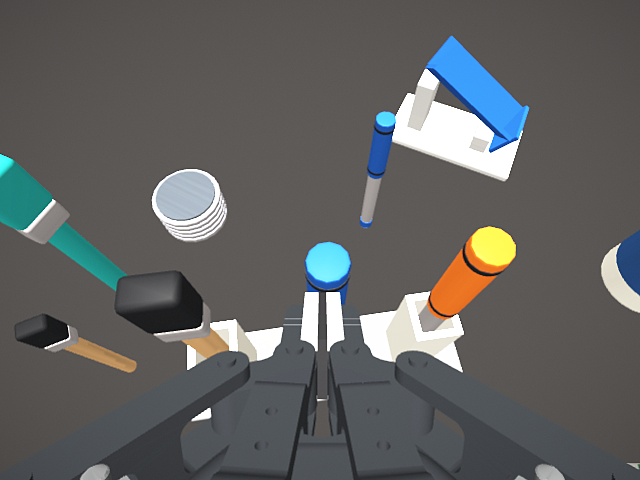

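Run:
```python
from mv import *
from h import *
import cv2
for n in ("wrist","scene","side"):
    c=bot.read_camera(n); o=bot.get_obs()
    print(n,"tcp",proj(c,o["eef_pos"]),"hold",proj(c,hold()[0]),"blue top nominal",proj(c,(.5093,-.034,.188)), "axis", proj(c,[(.5093,-.034,z) for z in (.16,.13)]).tolist())
    if n!="wrist":
        u,v=proj(c,hold()[0])[0].astype(int);im=c["color"][v-50:v+50,u-60:u+60,::-1];print(u-60,v-50);cv2.imwrite(f"pics/{n}3c.png",cv2.resize(im,None,fx=6,fy=6,interpolation=cv2.INTER_CUBIC))
```

```text
wrist tcp [[324.45762169 279.25013435]] hold [[324.70675814 296.36450952]] blue top nominal [[324.9274126  269.68279637]] axis [[324.53443142199814, 294.35602624381573], [324.2220393747945, 313.9735398728749]]
scene tcp [[313.78458738 210.12267206]] hold [[308.33913928 204.5752008 ]] blue top nominal [[308.79200403 196.33539304]] axis [[308.8137826708129, 204.8470118676515], [308.8363239436159, 213.6549731476577]]
248 154
side tcp [[310.96716562 247.37237607]] hold [[317.7753374  243.94269553]] blue top nominal [[317.34645748 230.72787691]] axis [[317.1713520654719, 243.99426958521292], [316.99346642903174, 257.5958425606125]]
257 193
```

View pics/scene3c.png

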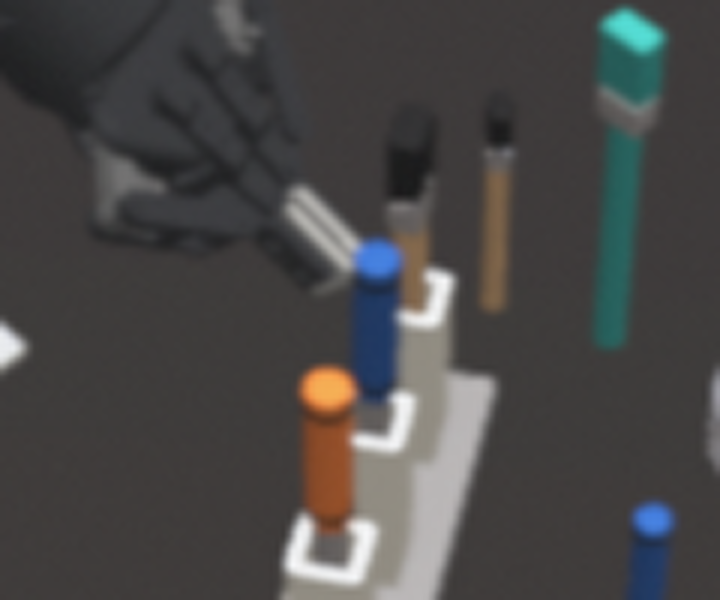

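View pics/side3c.png

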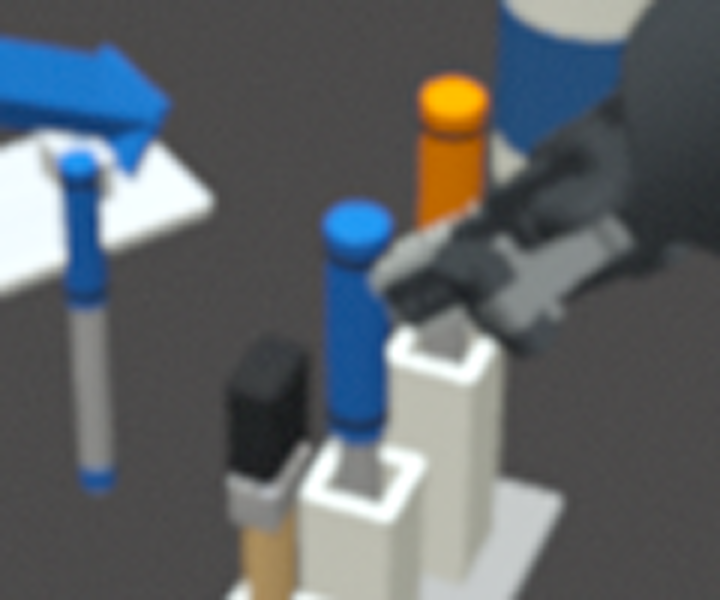

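Run:
```python
from mv import *
from h import *
getcams(bot);S,D=CAM["scene"],CAM["side"]
X,e=tri([(S,(248+352/6,154+262/6)),(D,(257+388/6,193+290/6))]);o=bot.get_obs();N=hold()[1]
print(X,e,o["eef_pos"],"in tool frame mm",(X-o["eef_pos"])@N*1e3)
print(o["t"])
```

```text
[ 0.50671409 -0.04503971  0.17391668] 1.1301825063464435 [ 0.50626892 -0.02230424  0.14728493] in tool frame mm [-34.45157005   3.18331094  -5.41344702]
4.35
```

Run:
```python
from mv import *
from h import *
import cv2
c=bot.read_camera("wrist");o=bot.get_obs();N=hold()[1]
for y in (-11,0,11):
  print(y,[(s,np.round(proj(c,o["eef_pos"]+N@np.array([-s,y,0])*1e-3)[0]).tolist()) for s in (0,10,20,30,40)])
for n,a in (("scene",300),("side",310)):
  c=bot.read_camera(n)
  print(n,[(s,y,np.round(proj(c,o["eef_pos"]+N@np.array([-s,y,0])*1e-3)[0]).tolist()) for s in (0,20,30) for y in (-11,11)])
  u,v=proj(c,hold()[0])[0].astype(int);im=c["color"][v-25:v+25,u-35:u+35,::-1];print(u-35,v-25);cv2.imwrite(f"pics/{n}3d.png",cv2.resize(im,None,fx=11,fy=11,interpolation=cv2.INTER_CUBIC))
```

```text
-11 [(0, [324.0, 300.0]), (10, [325.0, 310.0]), (20, [325.0, 320.0]), (30, [325.0, 332.0]), (40, [325.0, 346.0])]
0 [(0, [324.0, 279.0]), (10, [325.0, 288.0]), (20, [325.0, 298.0]), (30, [325.0, 309.0]), (40, [325.0, 321.0])]
11 [(0, [324.0, 258.0]), (10, [325.0, 266.0]), (20, [325.0, 274.0]), (30, [325.0, 284.0]), (40, [325.0, 295.0])]
scene [(0, -11, [311.0, 211.0]), (0, 11, [317.0, 209.0]), (20, -11, [305.0, 206.0]), (20, 11, [311.0, 203.0]), (30, -11, [302.0, 203.0]), (30, 11, [308.0, 200.0])]
273 179
side [(0, -11, [315.0, 252.0]), (0, 11, [307.0, 242.0]), (20, -11, [322.0, 249.0]), (20, 11, [314.0, 239.0]), (30, -11, [326.0, 247.0]), (30, 11, [318.0, 237.0])]
282 218
```

View pics/side3d.png

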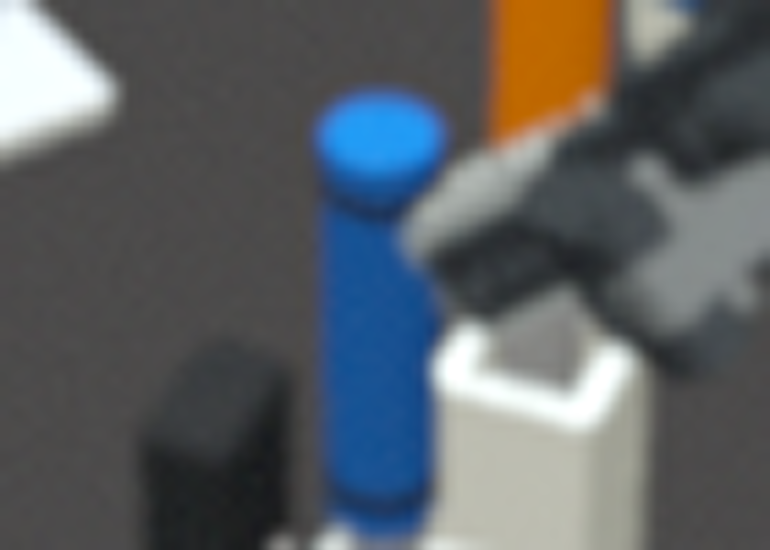

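View pics/scene3d.png

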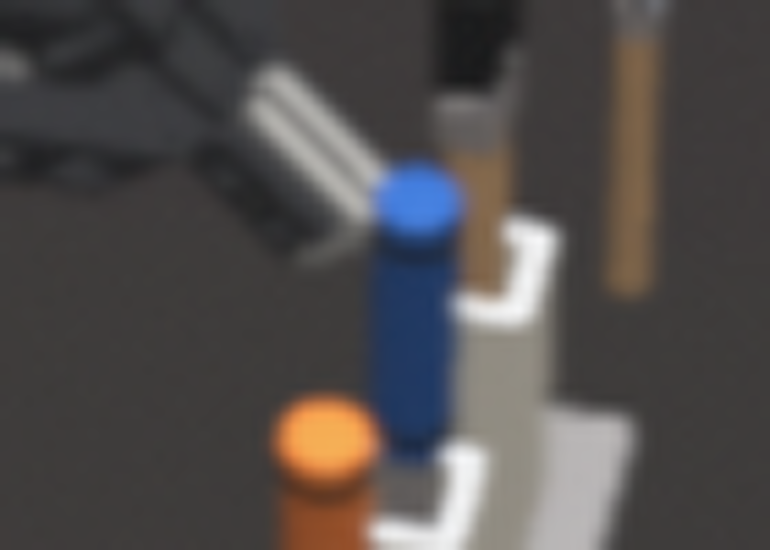

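Run:
```python
from mv import *
print(np.round(hold()[1][:,0],3))
```

```text
[-0.182  0.683 -0.708]
```

Emit:
{"method": "drive_tool", "body": {"slide": [[4, -14, 14], [6, -20, 21], [6, -20, 21], [6, -20, 21]], "turn": [[0, 0, 0], [0, 0, 0], [0, 0, 0], [0, 0, 0]], "gripper": [0, 0.55, 0.55, 0.55]}}

```text
t: 4.9
eef_pos: [0.5122, -0.0421, 0.1681]
tool_rot: [0.613, 0.183, 0.683, 0.353]
contact_force: [0.1, 0.9, 0.2]
gripper_width: 0.507
```

Run:
```python
from mv import *
from h import *
print(bot.get_obs()["gripper_width"])
for n in ("scene","side"):
    c=bot.read_camera(n);u,v=np.round(proj(c,(.5093,-.034,.188))[0]).astype(int);print(n,proj(c,(.5093,-.034,.188)),u-30,v-25)
    im=c["color"][v-25:v+25,u-30:u+30,::-1];cv2.imwrite(f"pics/{n}4.png",cv2.resize(im,None,fx=10,fy=10,interpolation=cv2.INTER_CUBIC))
```

```text
0.5065885300766944
scene [[308.79200403 196.33539304]] 279 171
side [[317.34645748 230.72787691]] 287 206
```

View pics/scene4.png

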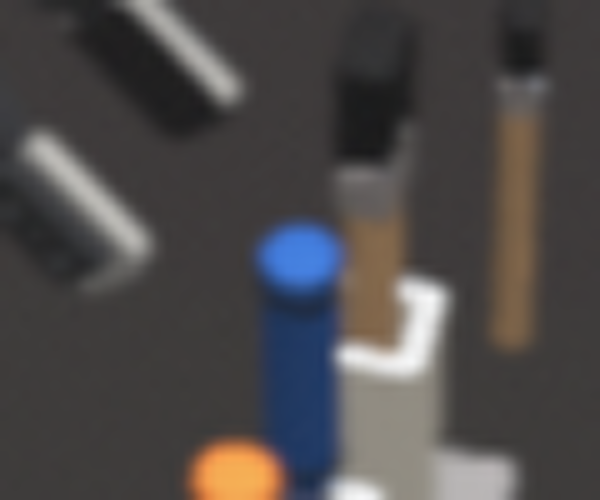

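View pics/side4.png

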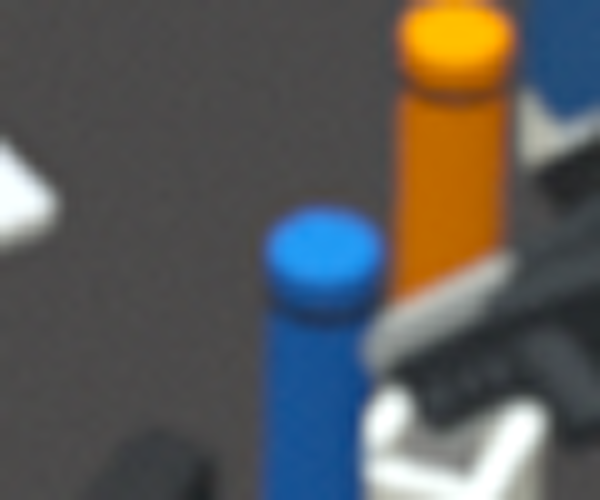

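Emit:
{"method": "drive_tool", "body": {"slide": [[-2, 7, -7], [-4, 14, -15], [-6, 21, -22], [-8, 28, -29], [-10, 36, -37], [-12, 43, -44], [-12, 43, -44]], "turn": [[0, 0, 0], [0, 0, 0], [0, 0, 0], [0, 0, 0], [0, 0, 0], [0, 0, 0], [0, 0, 0]], "gripper": [0.55, 0.55, 0.55, 0.55, 0.55, 0.55, 0.55]}}

```text
t: 5.7
eef_pos: [0.4989, 0.003, 0.1231]
tool_rot: [0.611, 0.183, 0.683, 0.354]
contact_force: [-0.1, -0.2, -0.2]
gripper_width: 0.551
```

Emit:
{"method": "drive_tool", "body": {"slide": [[0, 0, 0], [0, 0, 0], [0, 0, 0], [0, 0, 0], [0, 0, 0]], "turn": [[0, 0, 0], [0, 0, 0], [0, 0, 0], [0, 0, 0], [0, 0, 0]], "gripper": [0.1, 0.1, 0.1, 0.1, 0.1], "squeeze": 50}}

```text
t: 6.2
eef_pos: [0.4993, 0.0027, 0.1233]
tool_rot: [0.612, 0.183, 0.683, 0.354]
contact_force: [0.8, -0.5, 0.2]
gripper_width: 0.188
```

Run:
```python
from mv import *
from h import *
o=bot.get_obs();print(o["gripper_width"],o["contact_force"])
c=bot.read_camera("wrist");cv2.imwrite(f"pics/wrist5.png",c["color"][:,:,::-1])
c=bot.read_camera("side");u,v=318,240
im=c["color"][v-30:v+30,u-40:u+40,::-1];cv2.imwrite(f"pics/side5.png",cv2.resize(im,None,fx=8,fy=8,interpolation=cv2.INTER_CUBIC))
```

```text
0.1882932523559515 [ 0.84634058 -0.46318336  0.21955342]
```

View pics/wrist5.png

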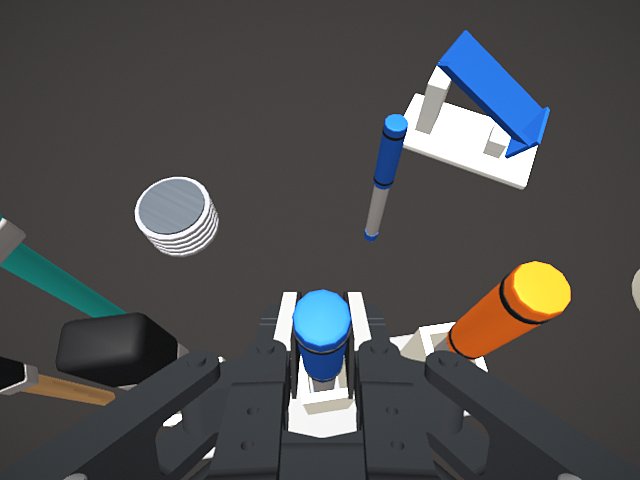

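View pics/side5.png

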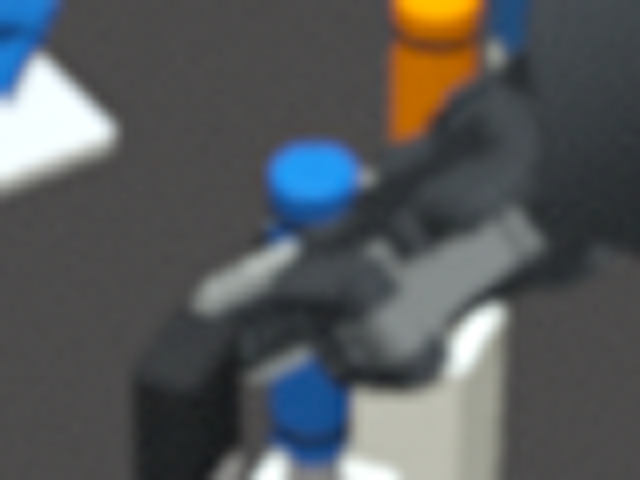

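```bash
cat > plan.py <<'E'
from mv import *
from log import log
HO=.0537
def tgt(tip,u,psi,phi,g,fl=0,deg=True):
    """TCP pose so that wand axis point g above tip is at HO behind TCP"""
    if deg: psi,phi=np.radians(psi),np.radians(phi)
    _,N=pose((0,0,0),psi,phi)
    if fl:N=N@np.diag([1,-1,-1.])
    return np.asarray(tip)+g*np.asarray(u)+HO*N[:,0],N
def rel(p,N):
    o=bot.get_obs();w,x,y,z=o["tool_rot"];C=R.from_quat([x,y,z,w])
    rv=(R.from_matrix(N)*C.inv()).as_rotvec()
    print("slide",np.round((p-o["eef_pos"])*1e3,1),"turn",np.round(rv,3),"deg",np.round(np.degrees(np.linalg.norm(rv)),1))
REST={"blue":((.6269,.2212,.035),(.4731,.2469,.125)),"orange":((.6076,-.2711,.035),(.4535,-.2468,.125))}
def rest(n):
    s,t=map(np.array,REST[n]);u=(t-s)/np.linalg.norm(t-s);return s,u,np.degrees(np.arctan2(-u[1],-u[0]))
E
python3 - <<'E'
from plan import *
import ik2
log()
s,u,psi=rest("blue");print(s,u,psi)
q=bot.get_obs()["q"]
p0=bot.get_obs()["eef_pos"];N0=hold()[1]
for nm,(p,N) in {"lift":(p0+[0,0,.17],N0),"mid":tgt(s+np.array([-.1,-.05,.2]),[0,0,1],-40,-45,.153),"above":tgt(s+.05*u+np.array([0,0,.08]),u,psi,15,.153),"place":tgt(s,u,psi,15,.153)}.items():
    q,e,d=ik2.ik(p,N,q);print(nm,np.round(p,3),np.round(q,2),round(e,1),round(d,1),"m",round(ik2.margin(q),2));rel(p,N)
E
```

```text
[0.6269 0.2212 0.035 ] [-0.85424765  0.14274489  0.49988484] -9.486484896951909
lift [0.499 0.003 0.293] [-0.08  0.42  0.51  1.74 -0.76  1.64  0.91] 0.0 0.0 m 0.28
slide [  0.   0. 170.] turn [0. 0. 0.] deg 0.0
mid [0.498 0.196 0.35 ] [-0.36  0.49  0.33  1.47 -0.66  1.83  0.89] 0.0 0.0 m 0.09
slide [ -1.5 192.8 226.8] turn [-0.001 -0.001  0.61 ] deg 35.0
above [0.467 0.248 0.165] [-0.86  0.18  0.13  2.11  0.28  0.71  0.47] 0.0 0.0 m 0.33
slide [-32.1 245.1  41.3] turn [-0.741 -0.817  1.032] deg 86.5
place [0.51  0.241 0.06 ] [-0.8   0.4   0.15  2.13  0.31  0.47  0.47] 0.0 0.0 m 0.3
slide [ 10.6 237.9 -63.6] turn [-0.741 -0.817  1.032] deg 86.5
```

Emit:
{"method": "drive_tool", "body": {"slide": [[0, 0, 5], [0, 0, 15], [0, 0, 35], [0, 0, 60], [0, 0, 85], [0, 0, 110], [0, 0, 135], [0, 0, 155], [0, 0, 170], [0, 0, 170]], "turn": [[0, 0, 0], [0, 0, 0], [0, 0, 0], [0, 0, 0], [0, 0, 0], [0, 0, 0], [0, 0, 0], [0, 0, 0], [0, 0, 0], [0, 0, 0]], "gripper": [0.1, 0.1, 0.1, 0.1, 0.1, 0.1, 0.1, 0.1, 0.1, 0.1]}}

```text
t: 7.3
eef_pos: [0.5, 0.0024, 0.2955]
tool_rot: [0.613, 0.182, 0.682, 0.354]
contact_force: [0.2, -0.5, -1.2]
gripper_width: 0.195
```

Run:
```python
from plan import *
import cv2
log()
o=bot.get_obs();print(o["gripper_width"],o["contact_force"])
for n in("side","scene"):
  c=bot.read_camera(n);cv2.imwrite(f"pics/{n}6.png",c["color"][:,:,::-1])
s,u,psi=rest("blue")
N0=hold()[1];p0=o["eef_pos"];uw=N0.T@np.array([0,0,1])
p,N=tgt(s+.05*u+np.array([0,0,.09]),u,psi,15,.153);rel(p,N)
rv=R.from_matrix(N@N0.T).as_rotvec()
for f in np.linspace(0,1,11):
    M=R.from_rotvec(rv*f).as_matrix()@N0;P=p0+(p-p0)*f
    h=P-HO*M[:,0];print(round(f,1),"tip",np.round(h-.153*(M@uw),3),"top",np.round(h+.027*(M@uw),3),"tcp",np.round(P,3))
```

```text
0.1948571704844236 [ 0.19188889 -0.53975249 -1.16396961]
slide [ -31.8  245.  -118.3] turn [-0.74  -0.818  1.032] deg 86.5
0.0 tip [ 0.51  -0.034  0.18 ] top [ 0.51  -0.034  0.36 ] tcp [0.5   0.002 0.295]
0.1 tip [ 0.52  -0.016  0.173] top [ 0.505 -0.004  0.352] tcp [0.497 0.027 0.283]
0.2 tip [0.53  0.003 0.166] top [0.499 0.027 0.342] tcp [0.493 0.052 0.271]
0.3 tip [0.54  0.025 0.162] top [0.492 0.057 0.332] tcp [0.49  0.076 0.259]
0.4 tip [0.55  0.048 0.158] top [0.484 0.087 0.321] tcp [0.487 0.101 0.247]
0.5 tip [0.559 0.074 0.155] top [0.476 0.116 0.309] tcp [0.484 0.125 0.235]
0.6 tip [0.567 0.101 0.154] top [0.467 0.145 0.297] tcp [0.48  0.15  0.223]
0.7 tip [0.574 0.131 0.153] top [0.458 0.173 0.284] tcp [0.477 0.174 0.211]
0.8 tip [0.579 0.162 0.152] top [0.449 0.201 0.27 ] tcp [0.474 0.199 0.199]
0.9 tip [0.583 0.194 0.151] top [0.44  0.228 0.255] tcp [0.47  0.223 0.187]
1.0 tip [0.584 0.228 0.15 ] top [0.43  0.254 0.24 ] tcp [0.467 0.248 0.175]
```

View pics/side6.png

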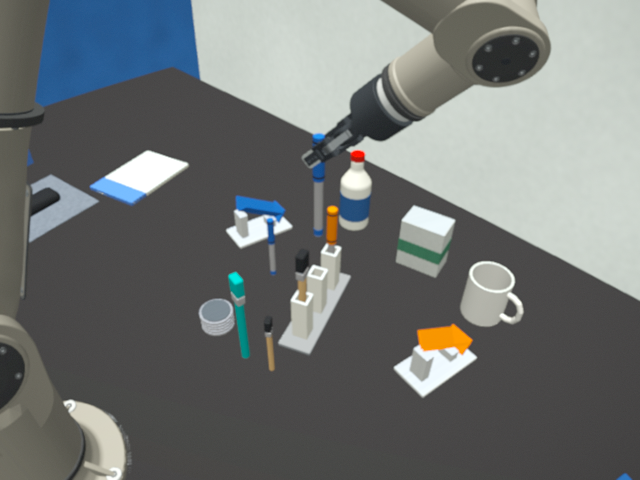

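View pics/scene6.png

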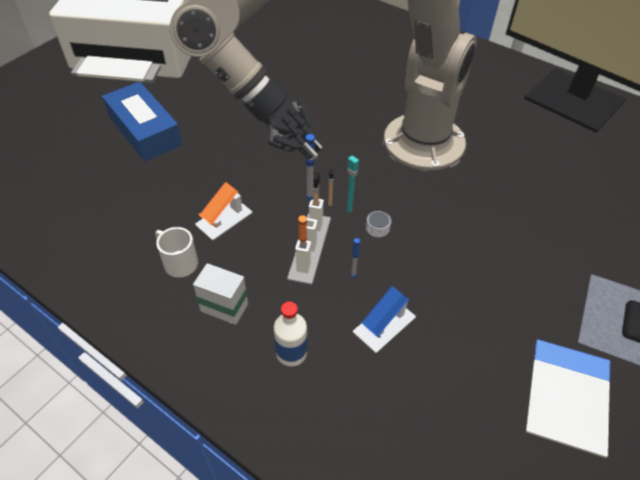

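The wand is out of the sleeve and vertical. Its tip is near side (318,234), and the brush and orange wand are undisturbed. Swinging it over to the blue rest.

Emit:
{"method": "drive_tool", "body": {"slide": [[-1, 12, 10], [-3, 30, 10], [-5, 50, 5], [-8, 70, 0], [-11, 90, -10], [-14, 110, -20], [-17, 130, -35], [-20, 150, -50], [-22, 170, -65], [-25, 190, -80]], "turn": [[-0.04, -0.04, 0.05], [-0.1, -0.11, 0.14], [-0.16, -0.18, 0.22], [-0.22, -0.245, 0.31], [-0.28, -0.31, 0.39], [-0.35, -0.385, 0.49], [-0.42, -0.46, 0.58], [-0.48, -0.53, 0.67], [-0.54, -0.6, 0.755], [-0.6, -0.665, 0.84]], "gripper": [0.1, 0.1, 0.1, 0.1, 0.1, 0.1, 0.1, 0.1, 0.1, 0.1]}}

```text
t: 8.4
eef_pos: [0.4729, 0.1937, 0.2114]
tool_rot: [0.624, -0.404, 0.539, 0.396]
contact_force: [-0.3, 0.0, -2.1]
gripper_width: 0.198
```

Run:
```python
from plan import *
o=bot.get_obs();print(o["eef_pos"],o["gripper_width"],np.round(o["q"],2))
s,u,psi=rest("blue");rel(*tgt(s+.05*u+np.array([0,0,.07]),u,psi,15,.153))
```

```text
[0.47290712 0.19367607 0.21139025] 0.19812623045959207 [-0.73  0.12  0.24  2.03 -0.04  0.87  0.73]
slide [ -5.7  54.2 -56.8] turn [-0.137 -0.153  0.187] deg 15.9
```

Emit:
{"method": "drive_tool", "body": {"slide": [[-1, 15, -12], [-3, 30, -24], [-5, 45, -38], [-6, 54, -50], [-6, 54, -56], [-6, 54, -57]], "turn": [[-0.03, -0.03, 0.04], [-0.07, -0.08, 0.1], [-0.11, -0.12, 0.15], [-0.137, -0.153, 0.187], [-0.137, -0.153, 0.187], [-0.137, -0.153, 0.187]], "gripper": [0.1, 0.1, 0.1, 0.1, 0.1, 0.1]}}

```text
t: 9.0
eef_pos: [0.4656, 0.2465, 0.1526]
tool_rot: [0.593, -0.524, 0.477, 0.383]
contact_force: [0.2, -1.2, -0.4]
gripper_width: 0.199
```

Run:
```python
from plan import *
from h import *
log()
o=bot.get_obs();s,u,psi=rest("blue");rel(*tgt(s+.05*u+np.array([0,0,.07]),u,psi,15,.153));rel(*tgt(s,u,psi,15,.153))
for n,(x,y,w,hh) in dict(scene=(330,250,100,100),side=(205,150,110,100)).items():
  c=bot.read_camera(n);cv2.imwrite(f"pics/{n}7.png",cv2.resize(c["color"][y:y+hh,x:x+w,::-1],None,fx=6,fy=6,interpolation=cv2.INTER_CUBIC))
c=bot.read_camera("wrist");cv2.imwrite(f"pics/wrist7.png",c["color"][:,:,::-1])
```

```text
slide [1.6 1.4 2. ] turn [ 0.003 -0.004  0.001] deg 0.3
slide [ 44.3  -5.7 -93. ] turn [ 0.003 -0.004  0.001] deg 0.3
```

View pics/scene7.png

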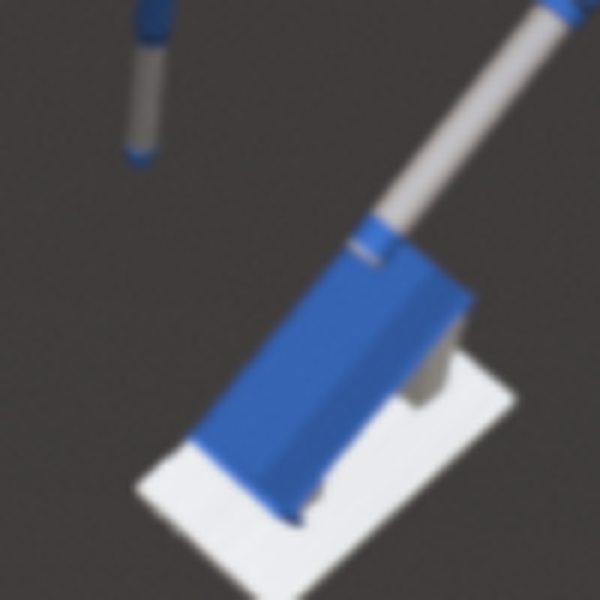

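View pics/side7.png

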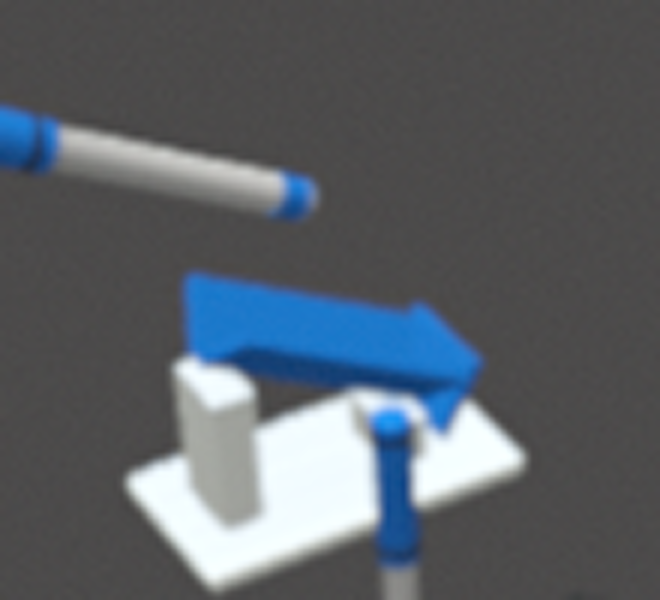

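View pics/wrist7.png

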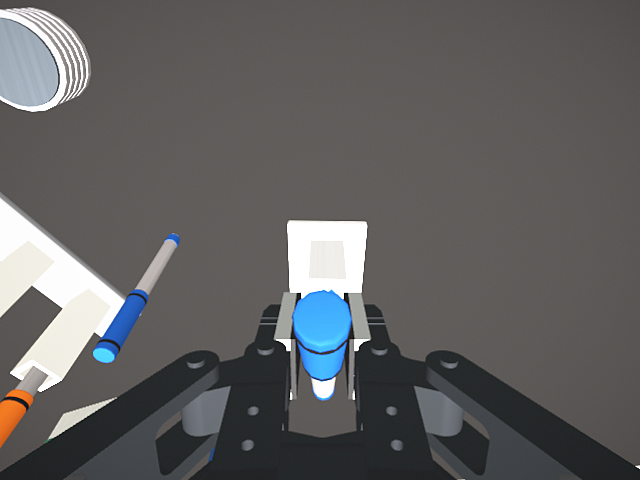

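Run:
```python
from plan import *
from h import *
getcams(bot);S,D=CAM["scene"],CAM["side"]
a,e1=tri([(S,(330+368/6,250+250/6)),(D,(205+308/6,150+197/6))]);b,e2=tri([(S,(330+555/6,250+12/6)),(D,(205+50/6,150+142/6))])
d=b-a;print(a,e1,b,e2,np.linalg.norm(d),d/np.linalg.norm(d));print(rest("blue")[1])
o=bot.get_obs();N=hold()[1]
p,NN=tgt((0,0,0),rest("blue")[1],rest("blue")[2],15,.153);print("model tip",o["eef_pos"]-p)
```

```text
[0.58116155 0.22614644 0.12842906] 1.9111098936733981 [0.49281766 0.24117994 0.1813677 ] 1.4347700831532393 0.10408241530200768 [-0.84878788  0.14443837  0.50862235]
[-0.85424765  0.14274489  0.49988484]
model tip [0.58471748 0.22727987 0.13031706]
```

Run:
```python
from plan import *
s,u,psi=rest("blue");f=np.array([np.cos(np.radians(psi)),np.sin(np.radians(psi)),0]);n=.5*f+np.array([0,0,.866]);print(u,n)
for a,b in ((.025,.03),(.013,.010),(.013,.004),(.0,.002)): rel(*tgt(s+a*u+b*n,u,psi,15,.153))
```

```text
[-0.85424765  0.14274489  0.49988484] [ 0.49316225 -0.08240748  0.866     ]
slide [ 35.6  -5.  -56.8] turn [-0.     0.001  0.003] deg 0.2
slide [ 36.   -5.  -80.2] turn [-0.     0.001  0.003] deg 0.2
slide [ 33.   -4.6 -85.4] turn [-0.     0.001  0.003] deg 0.2
slide [ 43.2  -6.2 -93.6] turn [-0.     0.001  0.003] deg 0.2
```

Emit:
{"method": "drive_tool", "body": {"slide": [[10, -1, -10], [22, -3, -25], [32, -4, -42], [36, -5, -57], [36, -5, -70], [36, -5, -80], [36, -5, -80]], "turn": [[0, 0, 0], [0, 0, 0], [0, 0, 0], [0, 0, 0], [0, 0, 0], [0, 0, 0], [0, 0, 0]], "gripper": [0.1, 0.1, 0.1, 0.1, 0.1, 0.1, 0.1]}}

```text
t: 9.95
eef_pos: [0.5034, 0.2408, 0.0734]
tool_rot: [0.595, -0.523, 0.477, 0.381]
contact_force: [-0.5, -0.8, -1.3]
gripper_width: 0.199
```

Run:
```python
from plan import *
from h import *
o=bot.get_obs();print(o["contact_force"],o["gripper_width"])
s,u,psi=rest("blue");rel(*tgt(s,u,psi,15,.153))
for n,(x,y,w,hh) in dict(scene=(340,250,90,100),side=(205,160,100,90)).items():
  c=bot.read_camera(n);cv2.imwrite(f"pics/{n}8.png",cv2.resize(c["color"][y:y+hh,x:x+w,::-1],None,fx=6,fy=6,interpolation=cv2.INTER_CUBIC))
```

```text
[-0.51263943 -0.78853535 -1.34833082] 0.19851150040147025
slide [  6.5  -0.1 -13.8] turn [ 0.002 -0.001  0.004] deg 0.2
```

View pics/scene8.png

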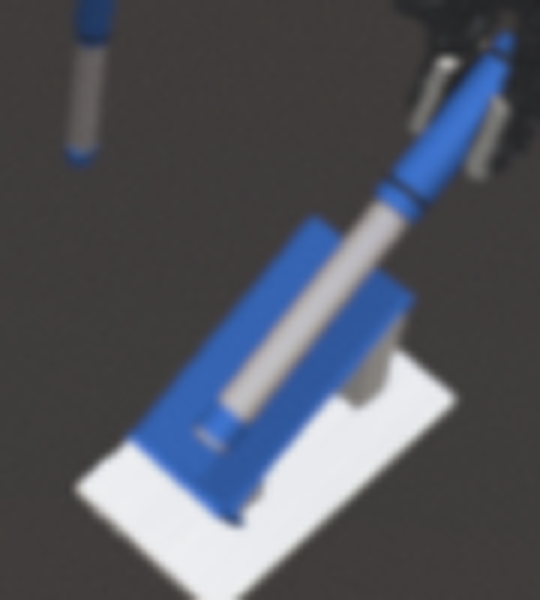

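View pics/side8.png

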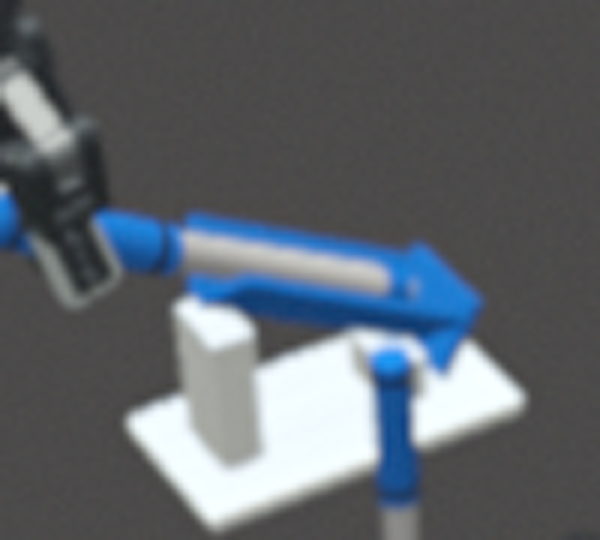

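The stem is centred over the V. The tip at scene (375,322) is still about 1 to 1.5 cm short of the stop. Lowering it along the normal, then sliding it down.

Emit:
{"method": "drive_tool", "body": {"slide": [[-1, 0, -2], [-2, 0.3, -3.5], [-3, 0.5, -5], [-3.5, 0.6, -6], [-3.5, 0.6, -6]], "turn": [[0, 0, 0], [0, 0, 0], [0, 0, 0], [0, 0, 0], [0, 0, 0]], "gripper": [0.1, 0.1, 0.1, 0.1, 0.1]}}

```text
t: 10.55
eef_pos: [0.5008, 0.2428, 0.0692]
tool_rot: [0.596, -0.523, 0.476, 0.382]
contact_force: [0.3, -0.1, 0.0]
gripper_width: 0.195
```

Emit:
{"method": "drive_tool", "body": {"slide": [[1.5, -0.2, -1], [3, -0.5, -1.8], [4.5, -0.7, -2.6], [6, -1, -3.5], [6, -1, -3.5]], "turn": [[0, 0, 0], [0, 0, 0], [0, 0, 0], [0, 0, 0], [0, 0, 0]], "gripper": [0.1, 0.1, 0.1, 0.1, 0.1]}}

```text
t: 11.05
eef_pos: [0.5071, 0.2418, 0.0656]
tool_rot: [0.596, -0.523, 0.475, 0.382]
contact_force: [1.3, 0.4, -2.0]
gripper_width: 0.196
```

```bash
cat > look.py <<'E'
from plan import *
from h import *
import sys
k,rest_=sys.argv[1],sys.argv[2]
o=bot.get_obs();print(o["t"],o["contact_force"],o["gripper_width"])
s,u,psi=rest(rest_);rel(*tgt(s,u,psi,15,.153))
W=dict(blue=dict(scene=(340,250,90,100),side=(205,160,100,90)),orange=dict(scene=(175,150,110,100),side=(370,270,130,120)))[rest_]
for n,(x,y,w,hh) in W.items():
  c=bot.read_camera(n);cv2.imwrite(f"pics/{n}{k}.png",cv2.resize(c["color"][y:y+hh,x:x+w,::-1],None,fx=6,fy=6,interpolation=cv2.INTER_CUBIC))
E
python3 look.py 9 blue
```

```text
11.05 [ 1.34688587  0.36921933 -2.04070837] 0.19615664826131726
slide [ 2.8 -1.  -6. ] turn [-0.001  0.001  0.003] deg 0.2
```

View pics/scene9.png

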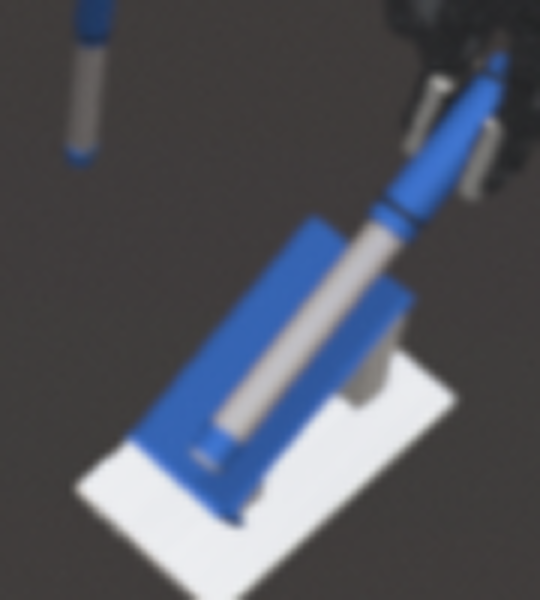

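View pics/side9.png

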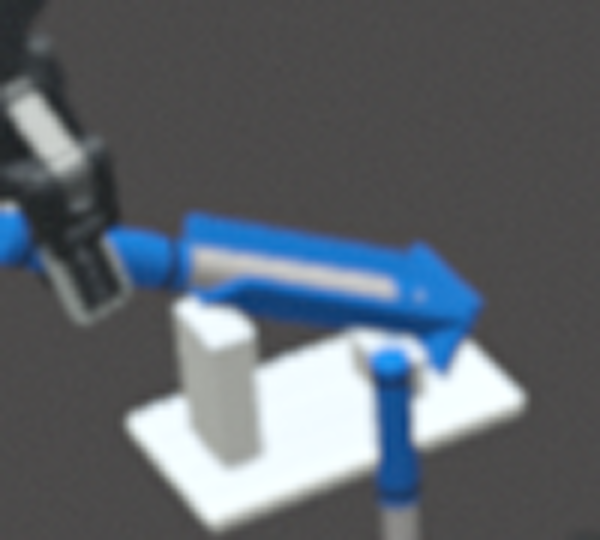

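Emit:
{"method": "drive_tool", "body": {"slide": [[1, -0.2, -1], [2, -0.4, -2], [3, -0.6, -3], [4, -0.8, -4], [4, -0.8, -4]], "turn": [[0, 0, 0], [0, 0, 0], [0, 0, 0], [0, 0, 0], [0, 0, 0]], "gripper": [0.1, 0.1, 0.1, 0.1, 0.1]}}

```text
t: 11.65
eef_pos: [0.5115, 0.2414, 0.062]
tool_rot: [0.596, -0.523, 0.475, 0.382]
contact_force: [0.6, 1.7, 1.0]
gripper_width: 0.194
```

Emit:
{"method": "drive_tool", "body": {"slide": [[1, -0.2, -0.7], [2, -0.4, -1.4], [3, -0.6, -2], [3, -0.6, -2]], "turn": [[0, 0, 0], [0, 0, 0], [0, 0, 0], [0, 0, 0]], "gripper": [0.1, 0.1, 0.1, 0.1]}}

```text
t: 12.05
eef_pos: [0.5126, 0.2419, 0.0602]
tool_rot: [0.595, -0.523, 0.475, 0.383]
contact_force: [-12.4, 3.0, 15.1]
gripper_width: 0.193
```

```bash
python3 look.py 10 blue
```

```text
12.05 [-12.37757974   3.00450985  15.07052039] 0.1927513972668564
slide [-2.7 -1.2 -0.6] turn [-0.002  0.     0.001] deg 0.1
```

View pics/scene10.png

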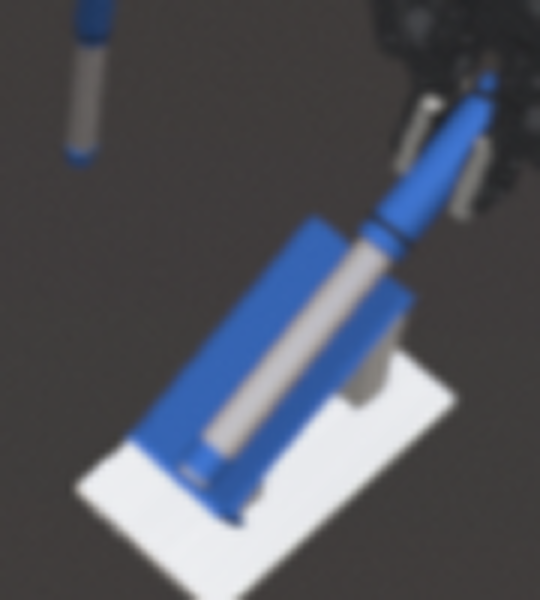

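View pics/side10.png

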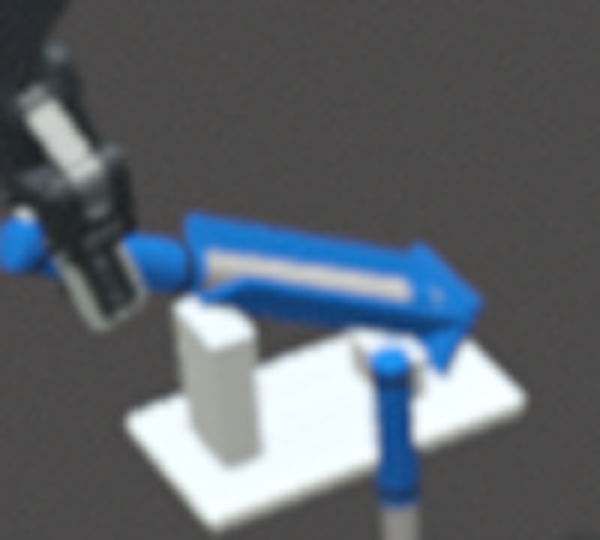

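Axial contact force is about 18 N, so the tip is against the stop. Releasing gently.

Emit:
{"method": "drive_tool", "body": {"slide": [[0, 0, 0], [0, 0, 0], [0, 0, 0], [0, 0, 0], [0, 0, 0]], "turn": [[0, 0, 0], [0, 0, 0], [0, 0, 0], [0, 0, 0], [0, 0, 0]], "gripper": [0.1, 0.22, 0.28, 0.4, 0.5]}}

```text
t: 12.65
eef_pos: [0.5125, 0.2415, 0.0599]
tool_rot: [0.595, -0.523, 0.476, 0.383]
contact_force: [0.1, -0.5, 0.5]
gripper_width: 0.498
```

```bash
python3 look.py 11 blue; python3 -c "
from mv import *
print(np.round(hold()[1],3))
import cv2
c=bot.read_camera('wrist');cv2.imwrite('pics/wrist11.png',c['color'][:,:,::-1])"
```

```text
12.65 [ 0.13149057 -0.5455617   0.54564876] 0.4977505565266219
slide [-2.6 -0.8 -0.3] turn [-0.001 -0.     0.002] deg 0.1
[[ 0.255 -0.952  0.166]
 [-0.041  0.161  0.986]
 [-0.966 -0.258  0.002]]
```

View pics/scene11.png

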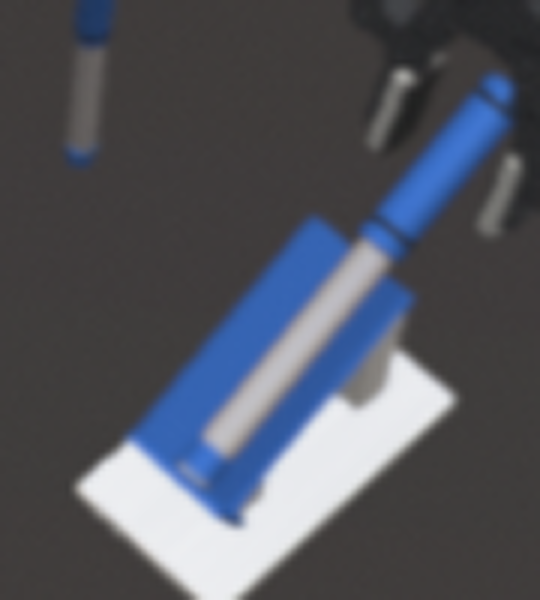

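View pics/side11.png

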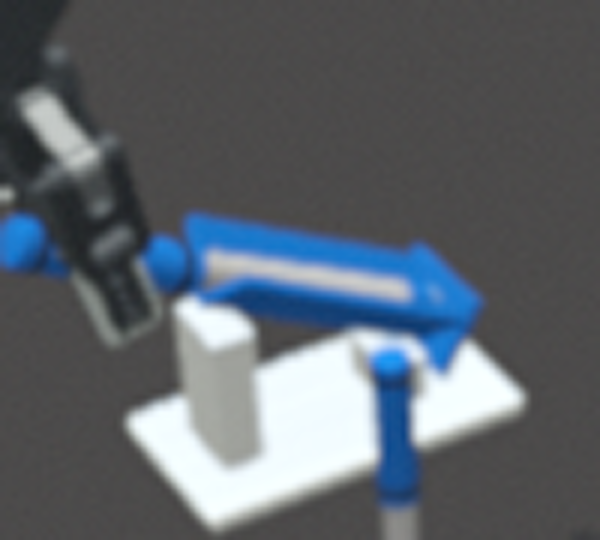

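View pics/wrist11.png

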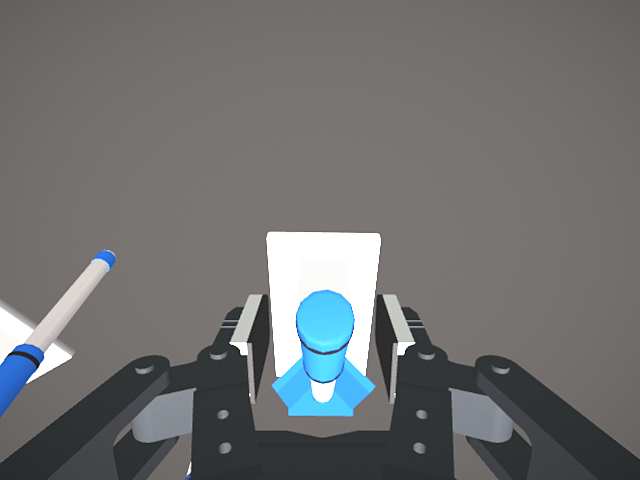

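Emit:
{"method": "drive_tool", "body": {"slide": [[-4, 1, 15], [-10, 1.6, 38], [-17, 3, 66], [-27, 4, 100], [-36, 6, 135], [-44, 7, 165], [-50, 0, 200], [-50, 0, 210]], "turn": [[0, 0, 0], [0, 0, 0], [0, 0, 0], [0, 0, 0], [0, 0, 0], [0, 0, 0], [0, 0, 0], [0, 0, 0]], "gripper": [0.5, 0.5, 0.5, 0.5, 0.5, 0.5, 0.5, 0.5]}}

```text
t: 13.6
eef_pos: [0.4635, 0.2421, 0.2739]
tool_rot: [0.597, -0.522, 0.474, 0.382]
contact_force: [0.7, -0.0, -0.6]
gripper_width: 0.498
```

```bash
python3 look.py 12 blue
python3 - <<'E'
from plan import *
log()
import importlib,ik2
from h import *
s,u,psi=rest("orange");q0=bot.get_obs()["q"];print(np.round(q0,2),np.round(ik2.PP,3))
tip=np.array([.5697,-.0078,.008]);z=[0,0,1]
for th in (40,45,50):
 for pp,fl in ((75,1),(90,1),(105,1),(-60,0),(-75,0),(-90,0)):
  seq=[("pre",tgt(tip+[0,0,.1],z,pp,-th,.153,fl)),("pick",tgt(tip,z,pp,-th,.153,fl)),("lift",tgt(tip+[0,0,.17],z,pp,-th,.153,fl)),("above",tgt(s+.05*u+np.array([0,0,.07]),u,psi,60-th,.153,fl)),("place",tgt(s,u,psi,60-th,.153,fl))]
  q=q0;o=[]
  for n,(p,N) in seq:
    q,e,d=ik2.ik(p,N,q,.06);o.append(f"{n} m{ik2.margin(q):.2f} e{e:.0f}/{d:.0f}")
  print(th,pp,fl,*o,np.round(q,2))
E
```

```text
13.6 [ 0.69774696 -0.0277893  -0.55289124] 0.49844180684729017
slide [  46.4   -1.4 -214.2] turn [-0.006  0.004  0.002] deg 0.4
[-0.91  0.03  0.17  2.    0.24  0.95  0.54] [-0.     0.287  0.542  0.473  0.359  0.    -0.03   0.    -0.031  0.
 -0.     0.   ]
40 75 1 pre m0.63 e0/0 pick m0.66 e0/0 lift m0.50 e0/0 above m0.16 e0/0 place m0.18 e0/0 [-0.04  0.39  0.55  2.26 -0.99  0.36 -0.37]
40 90 1 pre m0.60 e0/0 pick m0.54 e0/0 lift m0.64 e0/0 above m0.16 e0/0 place m0.18 e0/0 [-0.02  0.39  0.53  2.26 -0.98  0.35 -0.39]
40 105 1 pre m0.49 e0/0 pick m0.42 e0/0 lift m0.56 e0/0 above m0.16 e0/0 place m0.16 e0/0 [ 0.02  0.38  0.48  2.26 -0.94  0.33 -0.42]
40 -60 0 pre m0.37 e0/0 pick m0.52 e0/0 lift m0.26 e0/0 above m0.19 e0/0 place m0.08 e0/0 [ 0.41  0.34  0.01  2.23 -0.39  0.25  2.19]
40 -75 0 pre m0.49 e0/0 pick m0.61 e0/0 lift m0.39 e0/0 above m0.19 e0/0 place m0.08 e0/0 [ 0.4   0.34  0.02  2.23 -0.41  0.25  2.21]
40 -90 0 pre m0.54 e0/0 pick m0.46 e0/0 lift m0.53 e0/0 above m0.19 e0/0 place m0.08 e0/0 [ 0.38  0.34  0.04  2.23 -0.44  0.25  2.24]
45 75 1 pre m0.59 e0/0 pick m0.68 e0/0 lif
[... 861 characters left out ...]
  0.74  2.15 -0.74  0.57 -0.65]
50 90 1 pre m0.60 e0/0 pick m0.56 e0/0 lift m0.61 e0/0 above m0.27 e0/0 place m0.29 e0/0 [-0.18  0.47  0.72  2.15 -0.71  0.56 -0.67]
50 105 1 pre m0.47 e0/0 pick m0.42 e0/0 lift m0.52 e0/0 above m0.27 e0/0 place m0.29 e0/0 [-0.14  0.46  0.66  2.15 -0.66  0.54 -0.72]
50 -60 0 pre m0.25 e0/0 pick m0.38 e0/0 lift m0.15 e0/0 above m0.30 e0/0 place m0.30 e0/0 [ 0.32  0.38  0.09  2.12 -0.16  0.47  1.95]
50 -75 0 pre m0.38 e0/0 pick m0.50 e0/0 lift m0.29 e0/0 above m0.30 e0/0 place m0.31 e0/0 [ 0.3   0.38  0.11  2.12 -0.18  0.48  1.97]
50 -90 0 pre m0.42 e0/0 pick m0.37 e0/0 lift m0.44 e0/0 above m0.30 e0/0 place m0.31 e0/0 [ 0.26  0.38  0.15  2.13 -0.22  0.48  2.  ]
```

View pics/scene12.png

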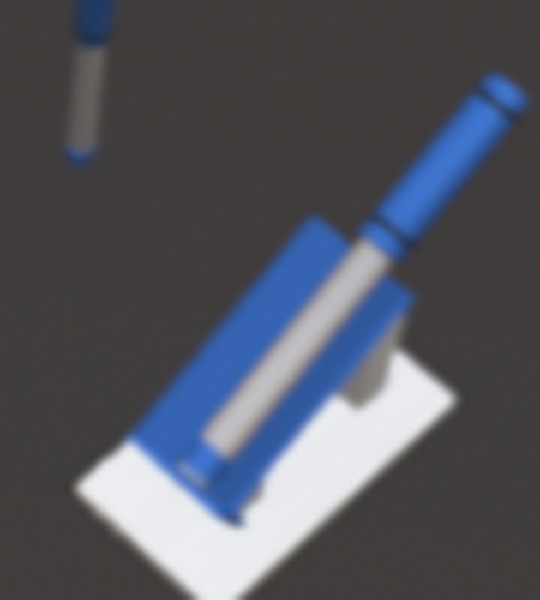

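View pics/side12.png

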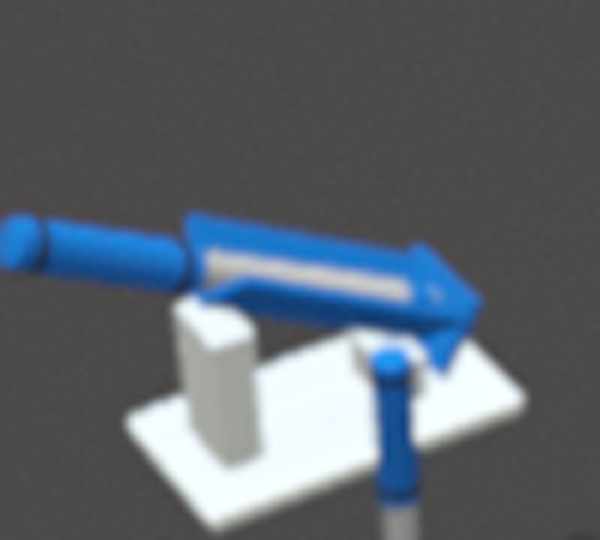

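Run:
```python
from plan import *
from h import *
getcams(bot);S,D=CAM["scene"],CAM["side"]
print("bottle top",tri([(S,(289,309)),(D,(358,156))])); print("carton top c",tri([(S,(220,281)),(D,(427,224))]));print("mug",tri([(S,(177,243)),(D,(491,280))]))
tip=np.array([.5697,-.0078,.008]);z=np.array([0,0,1.])
p,N=tgt(tip,z,-75,-50,.153);x=N[:,0];print(x,p)
rel(p-.085*x+[0,0,.10],N);rel(p-.085*x,N);rel(p,N)
```

```text
bottle top (array([0.75790235, 0.10253512, 0.17383478]), np.float64(0.7242100242936544))
carton top c (array([ 0.75676935, -0.0877696 ,  0.10208891]), np.float64(0.6268295995243705))
mug (array([ 0.72915367, -0.25275909,  0.08151444]), np.float64(1.822622342888593))
[-0.19826689  0.73994211 -0.64278761] [0.55905307 0.03193489 0.12648231]
slide [ 113.7 -272.4   12.2] turn [ 0.801  0.882 -1.011] deg 89.5
slide [ 113.7 -272.4  -87.8] turn [ 0.801  0.882 -1.011] deg 89.5
slide [  96.8 -209.5 -142.4] turn [ 0.801  0.882 -1.011] deg 89.5
```

Emit:
{"method": "drive_tool", "body": {"slide": [[5, -15, 5], [15, -40, 10], [27, -65, 12], [38, -92, 12], [50, -120, 12], [60, -147, 12], [72, -175, 12], [83, -200, 12], [94, -225, 12], [105, -250, 12]], "turn": [[0.04, 0.044, -0.05], [0.12, 0.13, -0.15], [0.2, 0.22, -0.25], [0.28, 0.31, -0.355], [0.36, 0.4, -0.455], [0.44, 0.485, -0.555], [0.52, 0.57, -0.655], [0.6, 0.66, -0.757], [0.68, 0.75, -0.858], [0.75, 0.825, -0.946]], "gripper": [0.55, 0.55, 0.55, 0.55, 0.55, 0.55, 0.55, 0.55, 0.55, 0.55]}}

```text
t: 14.8
eef_pos: [0.5676, -0.0096, 0.2785]
tool_rot: [0.61, 0.151, 0.674, 0.389]
contact_force: [1.3, 0.1, 0.4]
gripper_width: 0.551
```

Run:
```python
from plan import *
tip=np.array([.5697,-.0078,.008]);z=np.array([0,0,1.])
p,N=tgt(tip,z,-75,-50,.153);x=N[:,0]
rel(p-.085*x,N);rel(p,N)
```

```text
slide [  8.3 -21.3 -97.4] turn [ 0.066  0.07  -0.083] deg 7.3
slide [  -8.6   41.6 -152.1] turn [ 0.066  0.07  -0.083] deg 7.3
```

Emit:
{"method": "drive_tool", "body": {"slide": [[3, -8, -25], [6, -16, -55], [8, -21, -85], [8, -21, -97], [8, -21, -97]], "turn": [[0.03, 0.03, -0.04], [0.05, 0.055, -0.065], [0.066, 0.07, -0.083], [0.066, 0.07, -0.083], [0.066, 0.07, -0.083]], "gripper": [0.55, 0.55, 0.55, 0.55, 0.55]}}

```text
t: 15.3
eef_pos: [0.5743, -0.0301, 0.1787]
tool_rot: [0.594, 0.214, 0.676, 0.38]
contact_force: [-0.0, -0.4, -0.7]
gripper_width: 0.548
```

Run:
```python
from plan import *
from h import *
log()
tip=np.array([.5697,-.0078,.008]);z=np.array([0,0,1.])
p,N=tgt(tip,z,-75,-50,.153);rel(p,N)
c=bot.read_camera('wrist');cv2.imwrite('pics/wrist13.png',c['color'][:,:,::-1]);print(proj(c,(.5697,-.0078,.188)))
```

```text
slide [-15.2  62.  -52.2] turn [-0.001 -0.006 -0.   ] deg 0.3
[[326.87540894 229.77806368]]
```

View pics/wrist13.png

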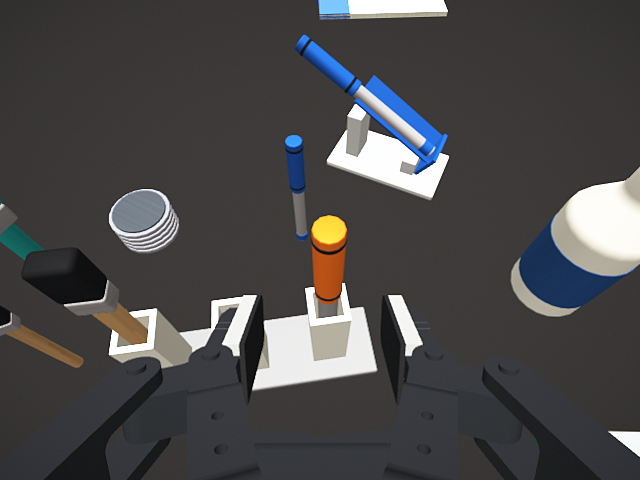

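The wrist view shows orange centred at (329,230), and the blue wand lying in its trough with its tip at the stop plate near (430,150). Advancing.

Emit:
{"method": "drive_tool", "body": {"slide": [[-2, 9, -8], [-5, 20, -17], [-7, 31, -26], [-10, 42, -35], [-13, 53, -45], [-15, 62, -52], [-15, 62, -52]], "turn": [[0, 0, 0], [0, 0, 0], [0, 0, 0], [0, 0, 0], [0, 0, 0], [0, 0, 0], [0, 0, 0]], "gripper": [0.55, 0.55, 0.55, 0.55, 0.55, 0.55, 0.55]}}

```text
t: 16.05
eef_pos: [0.5592, 0.0342, 0.1278]
tool_rot: [0.594, 0.213, 0.676, 0.381]
contact_force: [0.9, -0.9, -0.6]
gripper_width: 0.551
```

Emit:
{"method": "drive_tool", "body": {"slide": [[0, 0, 0], [0, 0, 0], [0, 0, 0], [0, 0, 0], [0, 0, 0]], "turn": [[0, 0, 0], [0, 0, 0], [0, 0, 0], [0, 0, 0], [0, 0, 0]], "gripper": [0.1, 0.1, 0.1, 0.1, 0.1], "squeeze": 50}}

```text
t: 16.55
eef_pos: [0.5595, 0.0338, 0.128]
tool_rot: [0.594, 0.213, 0.675, 0.381]
contact_force: [0.0, 1.0, 0.3]
gripper_width: 0.193
```

Run:
```python
from plan import *
o=bot.get_obs();N=hold()[1];x=N[:,0]
print(o["eef_pos"],o["gripper_width"],np.round(x,3))
a=(np.array([.5697,-.0078])-o["eef_pos"][:2]);HOo=-(a@x[:2])/(x[:2]@x[:2]);print("HO",HOo,"g",o["eef_pos"][2]-HOo*x[2]-.008)
```

```text
[0.55952395 0.03382304 0.12804343] 0.19309812911072027 [-0.203  0.741 -0.64 ]
HO 0.05576937768094026 g 0.15575824957165402
```

Gripped. Lifting.

Emit:
{"method": "drive_tool", "body": {"slide": [[0, 0, 5], [0, 0, 15], [0, 0, 35], [0, 0, 60], [0, 0, 85], [0, 0, 110], [0, 0, 135], [0, 0, 155], [0, 0, 170], [0, 0, 170]], "turn": [[0, 0, 0], [0, 0, 0], [0, 0, 0], [0, 0, 0], [0, 0, 0], [0, 0, 0], [0, 0, 0], [0, 0, 0], [0, 0, 0], [0, 0, 0]], "gripper": [0.1, 0.1, 0.1, 0.1, 0.1, 0.1, 0.1, 0.1, 0.1, 0.1]}}

```text
t: 17.55
eef_pos: [0.5602, 0.0334, 0.3005]
tool_rot: [0.596, 0.212, 0.674, 0.381]
contact_force: [-0.0, -0.3, -1.1]
gripper_width: 0.195
```

```bash
sed -i 's/^HO=.*/HO=.0558/' plan.py
python3 - <<'E'
from plan import *
from h import *
log()
o=bot.get_obs();print(o["gripper_width"],o["contact_force"],np.round(o["q"],2))
c=bot.read_camera('side');cv2.imwrite('pics/side14.png',c['color'][:,:,::-1])
s,u,psi=rest("orange");print(s,u,psi)
N0=hold()[1];p0=o["eef_pos"];uw=N0.T@np.array([0,0,1])
p,N=tgt(s+.05*u+np.array([0,0,.08]),u,psi,10,.156);rel(p,N)
rv=R.from_matrix(N@N0.T).as_rotvec()
for f in np.linspace(0,1,11):
    M=R.from_rotvec(rv*f).as_matrix()@N0;P=p0+(p-p0)*f
    h=P-HO*M[:,0];print(round(f,1),"tip",np.round(h-.156*(M@uw),3),"top",np.round(h+.024*(M@uw),3),"tcp",np.round(P,3))
import ik2
q=o["q"]
for f in np.linspace(0,1,6):
    q,e,d=ik2.ik(p0+(p-p0)*f,R.from_rotvec(rv*f).as_matrix()@N0,q);print(np.round(q,2),round(e,1))
E
```

```text
0.19464589574222918 [-0.03118972 -0.26575486 -1.14248159] [-0.11  0.55  0.55  1.61 -0.9   1.74  0.89]
[ 0.6076 -0.2711  0.035 ] [-0.85561874  0.13492236  0.49971244] -8.961170514106698
slide [-118.8 -278.5 -135.8] turn [-0.737 -0.823  1.039] deg 86.9
0.0 tip [ 0.571 -0.008  0.18 ] top [ 0.571 -0.008  0.36 ] tcp [0.56  0.033 0.3  ]
0.1 tip [ 0.574 -0.042  0.171] top [ 0.558 -0.03   0.35 ] tcp [0.548 0.006 0.287]
0.2 tip [ 0.576 -0.075  0.164] top [ 0.545 -0.052  0.34 ] tcp [ 0.536 -0.022  0.273]
0.3 tip [ 0.579 -0.106  0.158] top [ 0.53  -0.074  0.328] tcp [ 0.524 -0.05   0.259]
0.4 tip [ 0.581 -0.134  0.154] top [ 0.514 -0.096  0.317] tcp [ 0.512 -0.078  0.245]
0.5 tip [ 0.582 -0.161  0.15 ] top [ 0.498 -0.119  0.304] tcp [ 0.501 -0.106  0.232]
0.6 tip [ 0.582 -0.185  0.148] top [ 0.481 -0.142  0.291] tcp [ 0.489 -0.134  0.218]
0.7 tip [ 0.58  -0.208  0.146] top [ 0.464 -0.166  0.277] tcp [ 0.477 -0.161  0.204]
0.8 tip [ 0.577 -0.228  0.144] top [ 0.447 -0.19   0.262] tcp [ 0.465 -0.189  0.19 ]
0.9 tip [ 0.572 -0.247  0.142] top [ 0.429 -0.214  0.246] tcp [ 0.453 -0.217  0.177]
1.0 tip [ 0.565 -0.264  0.14 ] top [ 0.411 -0.24   0.23 ] tcp [ 0.441 -0.245  0.163]
[-0.11  0.55  0.55  1.61 -0.9   1.74  0.89] 0.0
[-0.12  0.5   0.55  1.63 -0.71  1.64  1.12] 0.0
[-0.13  0.43  0.55  1.7  -0.54  1.48  1.34] 0.0
[-0.14  0.34  0.55  1.83 -0.39  1.26  1.54] 0.0
[-0.13  0.24  0.54  1.98 -0.26  1.    1.75] 0.0
[-0.06  0.15  0.53  2.15 -0.2   0.7   2.02] 0.0
```

View pics/side14.png

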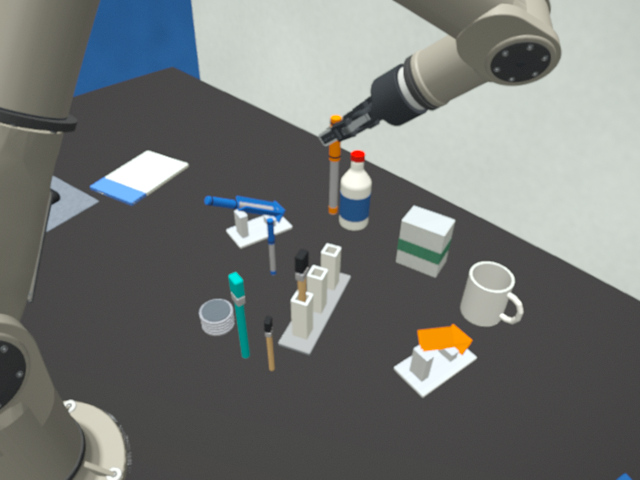

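The orange wand is up and hanging vertically at side (334,165). The brush stands in its sleeve. Swinging to the orange rest.

Emit:
{"method": "drive_tool", "body": {"slide": [[-5, -12, 5], [-14, -33, 5], [-24, -57, 0], [-34, -80, -5], [-45, -105, -15], [-56, -132, -30], [-68, -160, -45], [-80, -187, -65], [-92, -215, -85], [-102, -240, -105]], "turn": [[-0.035, -0.04, 0.05], [-0.1, -0.11, 0.14], [-0.16, -0.18, 0.225], [-0.22, -0.245, 0.31], [-0.285, -0.32, 0.4], [-0.35, -0.39, 0.49], [-0.42, -0.47, 0.59], [-0.49, -0.545, 0.69], [-0.55, -0.615, 0.775], [-0.61, -0.68, 0.86]], "gripper": [0.1, 0.1, 0.1, 0.1, 0.1, 0.1, 0.1, 0.1, 0.1, 0.1]}}

```text
t: 18.6
eef_pos: [0.4562, -0.2069, 0.1921]
tool_rot: [0.603, -0.392, 0.551, 0.424]
contact_force: [0.4, -0.5, -1.2]
gripper_width: 0.195
```

Run:
```python
from plan import *
o=bot.get_obs();print(o["eef_pos"],o["gripper_width"],np.round(o["q"],2))
s,u,psi=rest("orange");rel(*tgt(s+.05*u+np.array([0,0,.07]),u,psi,10,.156))
```

```text
[ 0.45621892 -0.20690042  0.19213345] 0.19537148097296153 [-0.12  0.22  0.56  2.   -0.24  0.97  1.8 ]
slide [-15.3 -37.9 -39.1] turn [-0.124 -0.143  0.175] deg 14.8
```

Emit:
{"method": "drive_tool", "body": {"slide": [[-5, -12, -10], [-10, -25, -22], [-14, -36, -34], [-15, -38, -39], [-15, -38, -39], [-15, -38, -39]], "turn": [[-0.04, -0.045, 0.055], [-0.08, -0.095, 0.115], [-0.115, -0.13, 0.16], [-0.124, -0.143, 0.175], [-0.124, -0.143, 0.175], [-0.124, -0.143, 0.175]], "gripper": [0.1, 0.1, 0.1, 0.1, 0.1, 0.1]}}

```text
t: 19.2
eef_pos: [0.4408, -0.2445, 0.1526]
tool_rot: [0.575, -0.504, 0.496, 0.411]
contact_force: [0.3, -0.9, -0.8]
gripper_width: 0.197
```

```bash
sed -i 's/psi,15,.153/psi,10,.156/' look.py; python3 look.py 15 orange
```

```text
19.2 [ 0.29417118 -0.93657646 -0.82006315] 0.19741322494060476
slide [ 42.9  -7.1 -94.6] turn [-0.001 -0.002  0.001] deg 0.1
```

View pics/scene15.png

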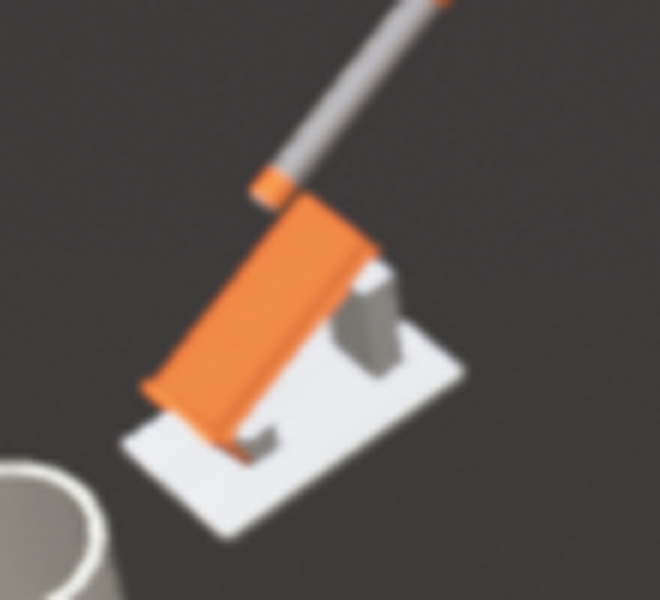

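View pics/side15.png

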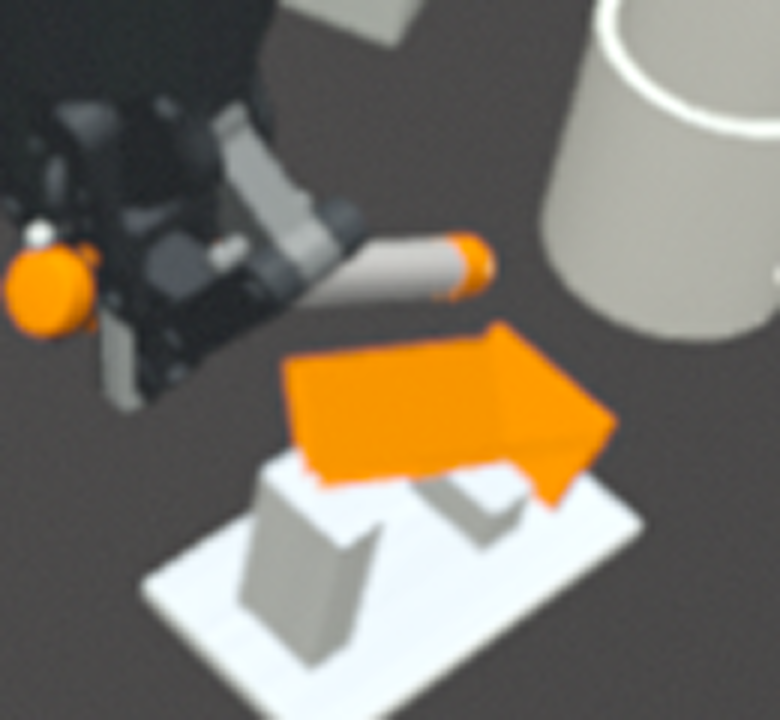

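Run:
```python
from plan import *
from h import *
getcams(bot);S,D=CAM["scene"],CAM["side"]
print(tri([(S,(175+263/6,150+197/6)),(D,(370+482/6,270+266/6))]))
s,u,psi=rest("orange");p,N=tgt((0,0,0),u,psi,10,.156);print("model",bot.get_obs()["eef_pos"]-p)
f=np.array([np.cos(np.radians(psi)),np.sin(np.radians(psi)),0]);n=.5*f+np.array([0,0,.866])
# project model axis to pictures
t=bot.get_obs()["eef_pos"]-p
for c in (S,D): print(proj(c,[t,t+.1*u,s,s+.1*u+.011*n]).tolist())
for a,b in ((.025,.03),(.015,.010),(.014,.003)): rel(*tgt(s+a*u+b*n,u,psi,10,.156))
c=bot.read_camera('wrist');cv2.imwrite('pics/wrist15.png',c['color'][:,:,::-1])
```

```text
(array([ 0.56200495, -0.26788647,  0.13140206]), np.float64(1.702206208761055))
model [ 0.56566381 -0.26434706  0.13033235]
[[217.2444999454425, 184.4313832158147], [243.2327023128654, 151.51996105202522], [208.52044193494712, 219.88960151910538], [231.38760541746294, 186.66987983938066]]
[[448.55528783492, 312.40037977506455], [411.90026133973635, 314.71550020759275], [455.5825268357023, 339.9230388955267], [427.09719438612393, 339.1176663742623]]
slide [ 35.4  -5.7 -56.9] turn [ 0.  0. -0.] deg 0.0
slide [ 34.   -5.5 -79.2] turn [ 0.  0. -0.] deg 0.0
slide [ 31.4  -5.1 -85.7] turn [ 0.  0. -0.] deg 0.0
```

View pics/wrist15.png

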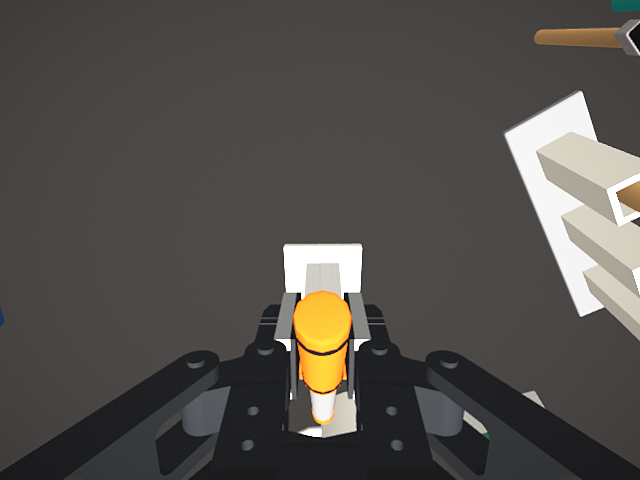

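The wrist view shows the foot centred at x≈323 under the wand at x≈322. Lowering.

Emit:
{"method": "drive_tool", "body": {"slide": [[10, -2, -10], [22, -4, -25], [32, -5, -42], [35, -6, -57], [34, -5.5, -68], [34, -5.5, -78], [34, -5.5, -78]], "turn": [[0, 0, 0], [0, 0, 0], [0, 0, 0], [0, 0, 0], [0, 0, 0], [0, 0, 0], [0, 0, 0]], "gripper": [0.1, 0.1, 0.1, 0.1, 0.1, 0.1, 0.1]}}

```text
t: 20.15
eef_pos: [0.4746, -0.2499, 0.0742]
tool_rot: [0.575, -0.504, 0.496, 0.411]
contact_force: [-0.2, -0.2, -1.1]
gripper_width: 0.193
```

```bash
python3 look.py 16 orange
```

```text
20.15 [-0.15464008 -0.1800605  -1.10995937] 0.1927262889433006
slide [  9.1  -1.7 -16.2] turn [-0.    -0.002  0.   ] deg 0.1
```

View pics/scene16.png

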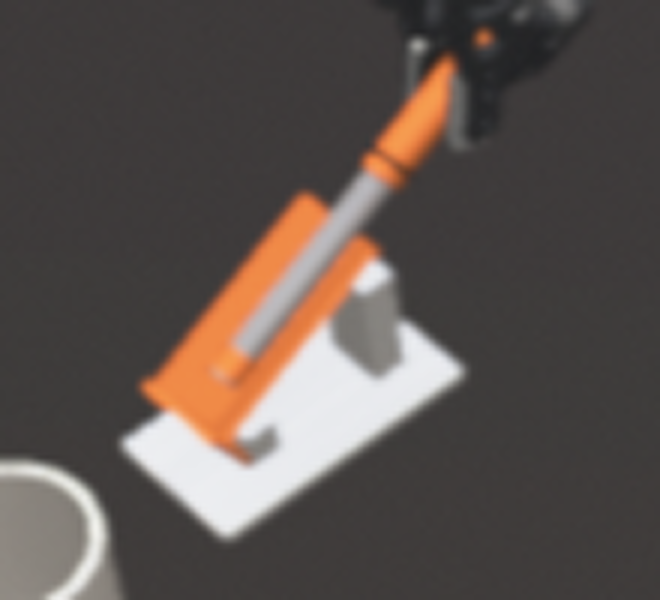

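View pics/side16.png

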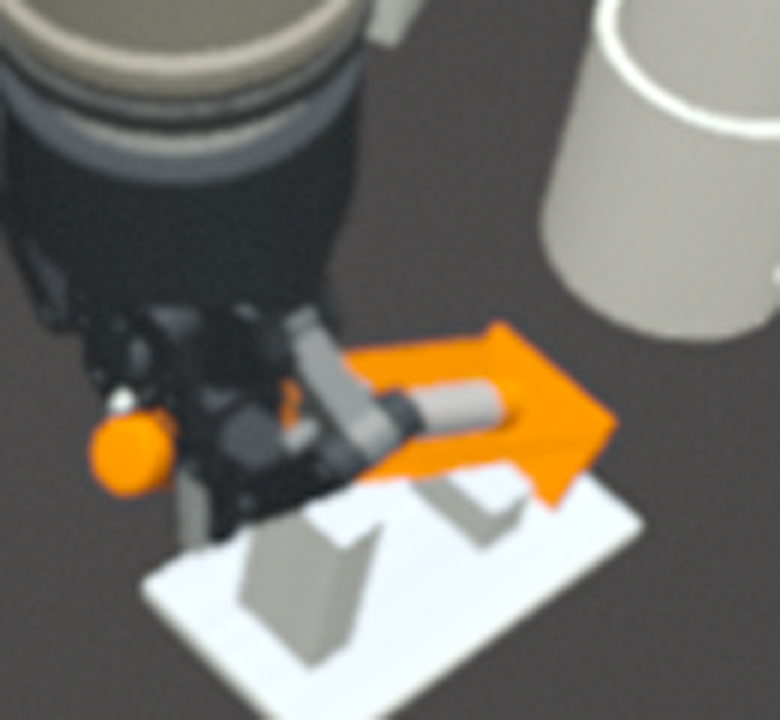

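Emit:
{"method": "drive_tool", "body": {"slide": [[-1, 0.1, -2], [-2, 0.3, -3.5], [-3, 0.5, -5], [-3.5, 0.6, -6], [-2, 0.3, -7], [-0.5, 0.1, -8], [1, -0.2, -9], [2.5, -0.4, -9.8], [4, -0.6, -10.7], [4, -0.6, -10.7]], "turn": [[0, 0, 0], [0, 0, 0], [0, 0, 0], [0, 0, 0], [0, 0, 0], [0, 0, 0], [0, 0, 0], [0, 0, 0], [0, 0, 0], [0, 0, 0]], "gripper": [0.1, 0.1, 0.1, 0.1, 0.1, 0.1, 0.1, 0.1, 0.1, 0.1]}}

```text
t: 21.25
eef_pos: [0.4798, -0.2511, 0.0648]
tool_rot: [0.576, -0.505, 0.495, 0.411]
contact_force: [0.1, 0.2, -2.0]
gripper_width: 0.198
```

```bash
python3 look.py 17 orange
```

```text
21.25 [ 0.06197843  0.24634478 -1.9936379 ] 0.19812554712270275
slide [ 3.9 -0.5 -6.8] turn [0.    0.001 0.   ] deg 0.0
```

View pics/scene17.png

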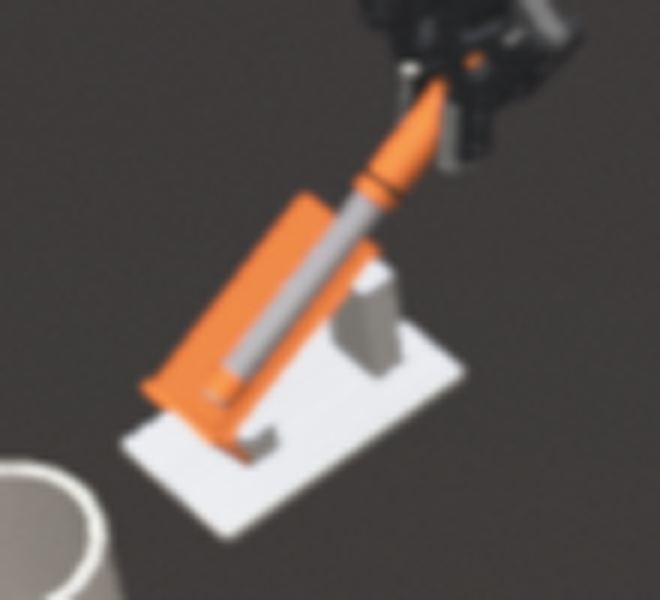

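View pics/side17.png

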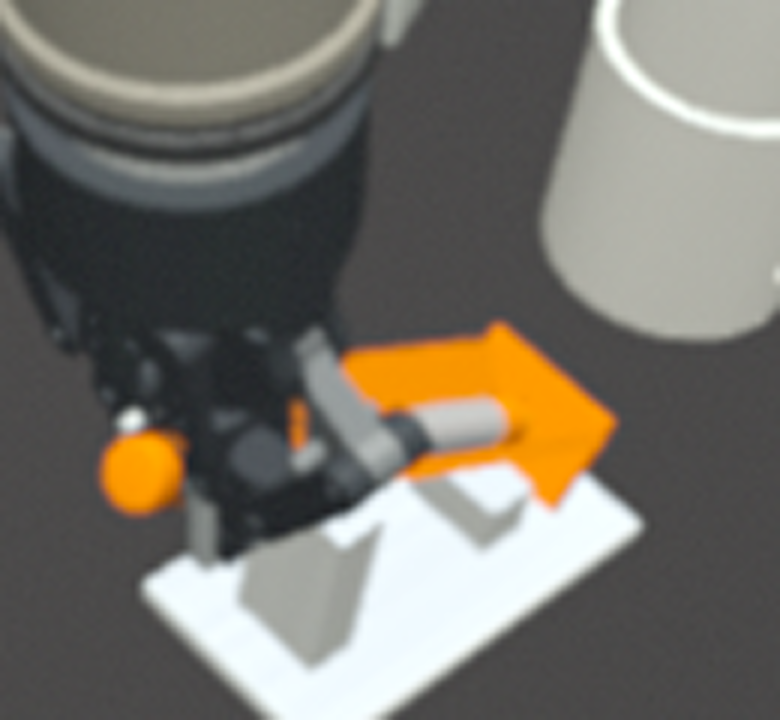

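Emit:
{"method": "drive_tool", "body": {"slide": [[0, 0, -1.2], [0.5, 0, -2.4], [1, -0.2, -3.5], [2, -0.3, -4.6], [2, -0.3, -4.6]], "turn": [[0, 0, 0], [0, 0, 0], [0, 0, 0], [0, 0, 0], [0, 0, 0]], "gripper": [0.1, 0.1, 0.1, 0.1, 0.1]}}

```text
t: 21.85
eef_pos: [0.4826, -0.2514, 0.0608]
tool_rot: [0.576, -0.505, 0.495, 0.41]
contact_force: [-0.1, 1.5, 5.7]
gripper_width: 0.196
```

Emit:
{"method": "drive_tool", "body": {"slide": [[1, -0.2, -0.6], [2, -0.4, -1.2], [3, -0.5, -1.8], [3.5, -0.5, -2], [3.5, -0.5, -2]], "turn": [[0, 0, 0], [0, 0, 0], [0, 0, 0], [0, 0, 0], [0, 0, 0]], "gripper": [0.1, 0.1, 0.1, 0.1, 0.1]}}

```text
t: 22.35
eef_pos: [0.4865, -0.2519, 0.059]
tool_rot: [0.576, -0.505, 0.495, 0.41]
contact_force: [-1.1, 1.7, 5.1]
gripper_width: 0.191
```

```bash
python3 look.py 18 orange
```

```text
22.35 [-1.13689776  1.65662893  5.05591794] 0.19122325430457926
slide [-2.8  0.3 -1. ] turn [ 0.001  0.003 -0.   ] deg 0.2
```

View pics/scene18.png

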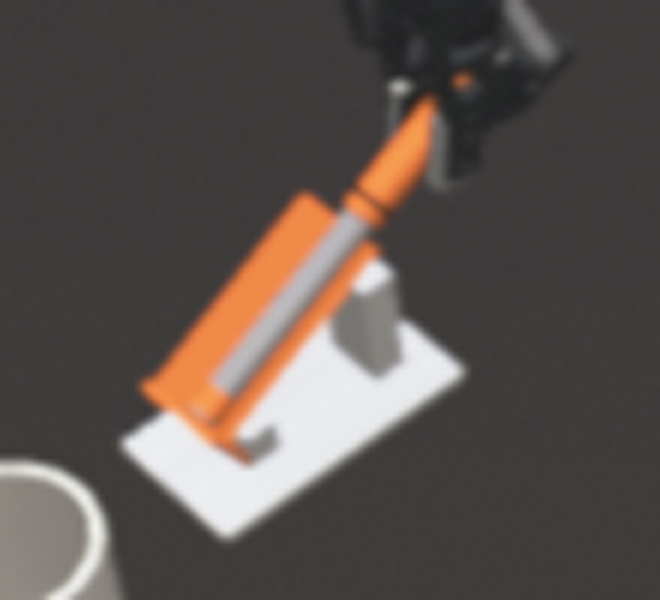

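View pics/side18.png

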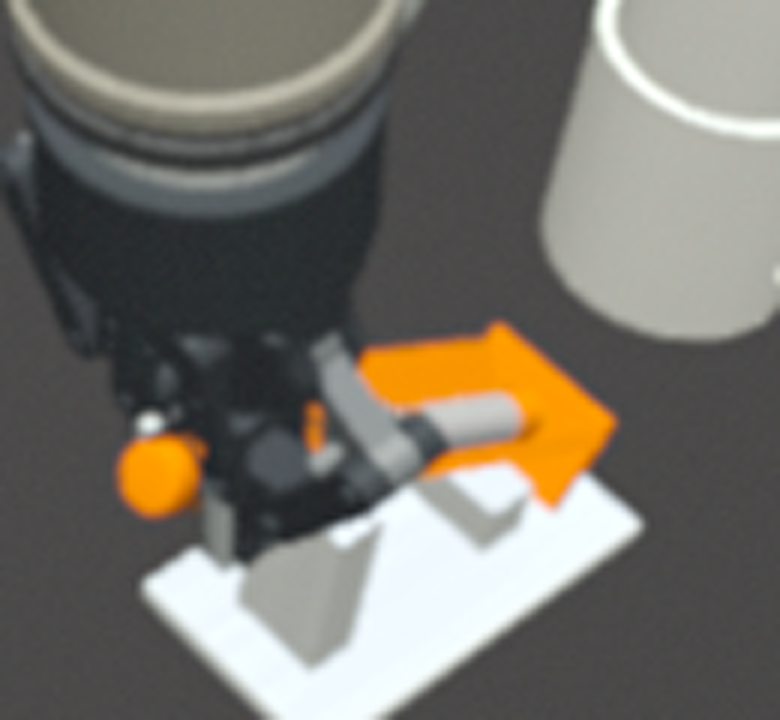

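Emit:
{"method": "drive_tool", "body": {"slide": [[0.9, -0.1, -0.5], [1.8, -0.3, -1], [2.6, -0.4, -1.4], [2.6, -0.4, -1.4]], "turn": [[0, 0, 0], [0, 0, 0], [0, 0, 0], [0, 0, 0]], "gripper": [0.1, 0.1, 0.1, 0.1]}}

```text
t: 22.85
eef_pos: [0.4873, -0.252, 0.0581]
tool_rot: [0.576, -0.504, 0.495, 0.411]
contact_force: [-10.4, 6.5, 22.3]
gripper_width: 0.194
```

Emit:
{"method": "drive_tool", "body": {"slide": [[0, 0, 0.5], [0, 0, 0.5], [0, 0, 0.5], [0, 0, 0.5], [0, 0, 0.5], [0, 0, 0.5]], "turn": [[0, 0, 0], [0, 0, 0], [0, 0, 0], [0, 0, 0], [0, 0, 0], [0, 0, 0]], "gripper": [0.1, 0.2, 0.24, 0.3, 0.4, 0.5]}}

```text
t: 23.45
eef_pos: [0.4871, -0.2521, 0.0584]
tool_rot: [0.576, -0.504, 0.495, 0.411]
contact_force: [0.3, -0.6, -0.2]
gripper_width: 0.499
```

```bash
python3 look.py 19 orange; python3 -c "
from mv import *
print(np.round(hold()[1][:,0],3))
import cv2
c=bot.read_camera('wrist');cv2.imwrite('pics/wrist19.png',c['color'][:,:,::-1])"
```

```text
23.45 [ 0.26189838 -0.58016728 -0.24728365] 0.4987858453536548
slide [-3.4  0.5 -0.4] turn [-0.002  0.     0.001] deg 0.1
[ 0.172 -0.026 -0.985]
```

View pics/wrist19.png

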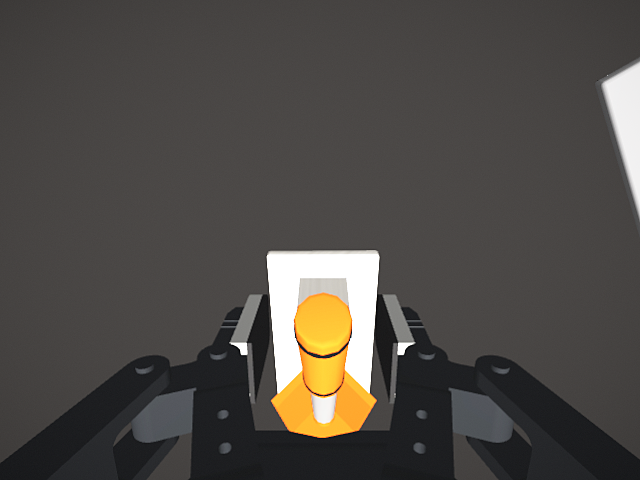

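View pics/scene19.png

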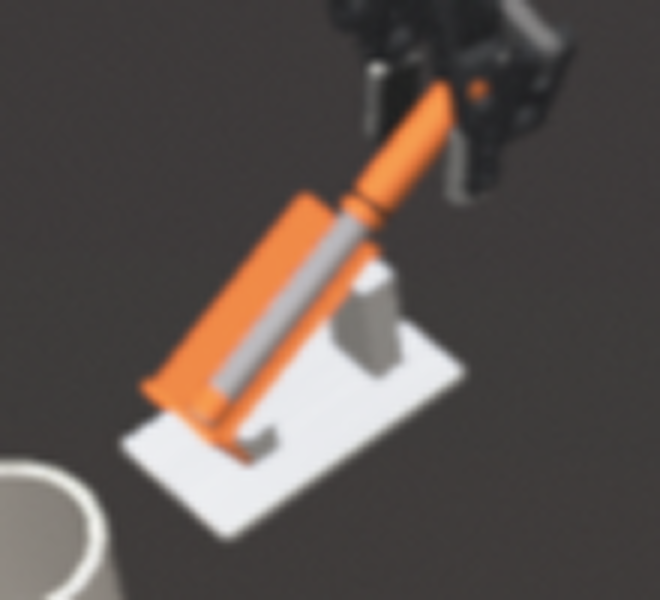

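The orange wand rests centred in the V and didn't move when the fingers opened. Retreating along the tool axis.

Emit:
{"method": "drive_tool", "body": {"slide": [[-2.5, 0.4, 14], [-7, 1, 38], [-12, 2, 68], [-18, 3, 103], [-24, 4, 140], [-30, 4, 175], [-35, 5, 200], [-35, 5, 200]], "turn": [[0, 0, 0], [0, 0, 0], [0, 0, 0], [0, 0, 0], [0, 0, 0], [0, 0, 0], [0, 0, 0], [0, 0, 0]], "gripper": [0.5, 0.5, 0.5, 0.5, 0.5, 0.5, 0.5, 0.5]}}

```text
t: 24.4
eef_pos: [0.4534, -0.2484, 0.2631]
tool_rot: [0.578, -0.506, 0.493, 0.408]
contact_force: [0.2, 0.3, 0.2]
gripper_width: 0.501
```

```bash
python3 look.py 20 orange
python3 - <<'E'
from plan import *
from h import *
for n in("scene","side","wrist"):
  c=bot.read_camera(n);cv2.imwrite(f"pics/{n}F.png",c["color"][:,:,::-1])
E
```

```text
24.4 [0.24085825 0.33527568 0.22908384] 0.5012402908292668
slide [  30.3   -3.1 -205.1] turn [-0.001  0.008  0.002] deg 0.5
```

View pics/scene20.png

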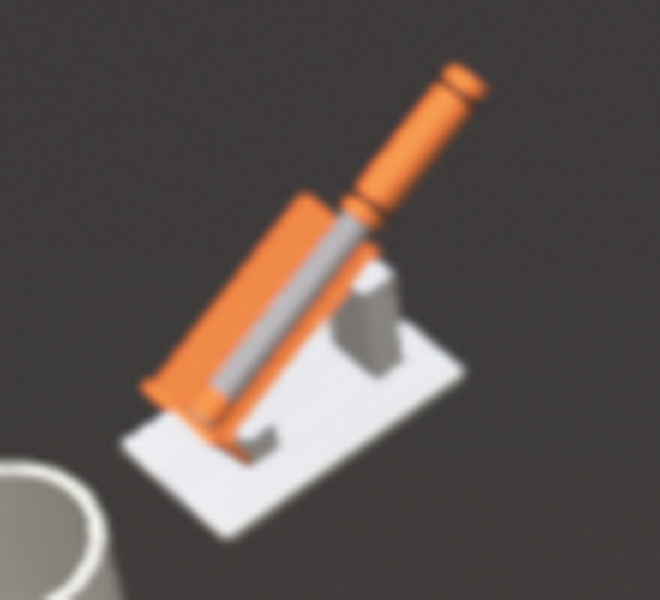

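View pics/side20.png

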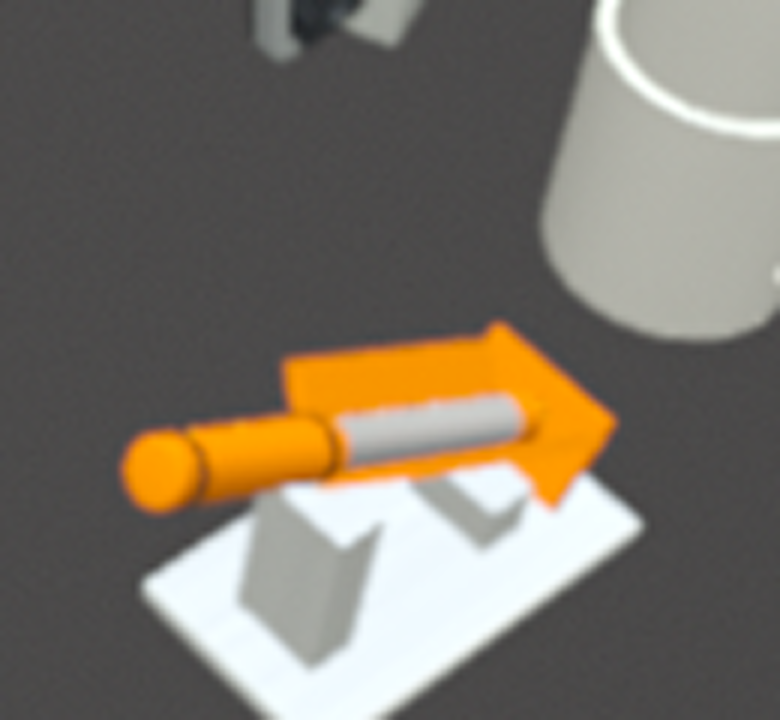

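View pics/wristF.png

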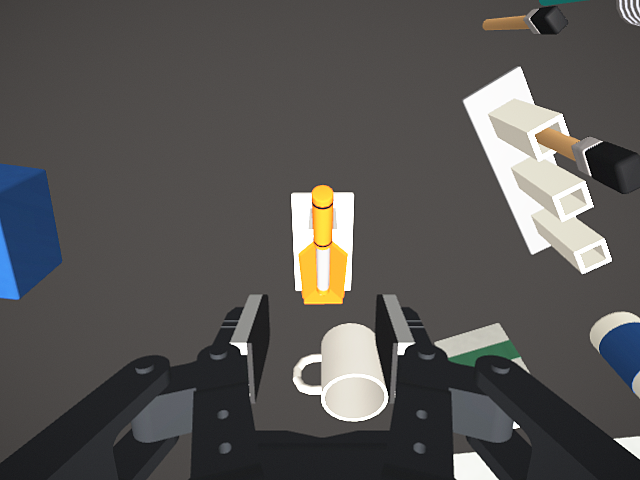

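View pics/sideF.png

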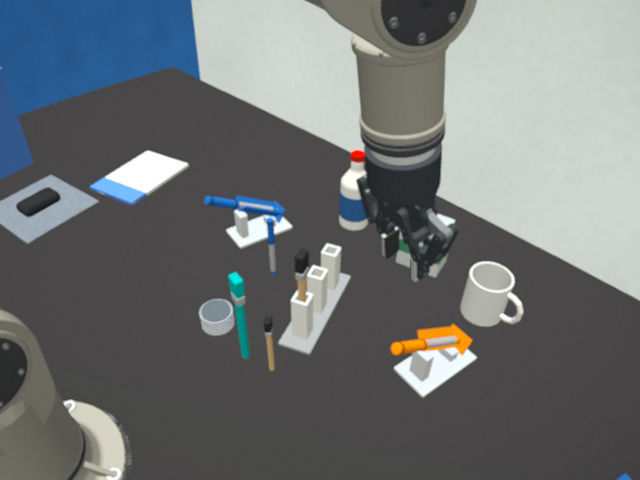

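Run:
```python
from h import *
a=cv2.imread("pics/wristF.png")[180:310,270:380];b=cv2.imread("pics/wrist13.png")[25:190,290:455]
cv2.imwrite("pics/wFc.png",cv2.resize(a,None,fx=4.5,fy=4.5,interpolation=cv2.INTER_CUBIC));cv2.imwrite("pics/w13c.png",cv2.resize(b,None,fx=3.6,fy=3.6,interpolation=cv2.INTER_CUBIC))
from plan import *
getcams(bot);S,D=CAM["scene"],CAM["side"]
# handle end centres / stem-handle junction
for n,t,j in (("orange",[(S,(175+466/6,150+80/6)),(D,(370+158/6,270+471/6))],None),("blue",[(S,(340+505/6,250+92/6)),(D,(205+20/6,160+243/6))],None)):
    X,e=tri(t);s,u,psi=rest(n);print(n,X,e,"tip from top:",X-.18*u,"seat",s, "axial short",((X-.18*u)-s)@u*1e3)
```

```text
orange [ 0.45723157 -0.24899157  0.12515906] 0.799278610852241 tip from top: [ 0.61124294 -0.2732776   0.03521082] seat [ 0.6076 -0.2711  0.035 ] axial short -3.305430585079454
blue [0.47718166 0.247014   0.12276566] 1.1845539843081383 tip from top: [0.63094624 0.22131992 0.03278639] seat [0.6269 0.2212 0.035 ] axial short -4.545921300173594
```

View pics/wFc.png

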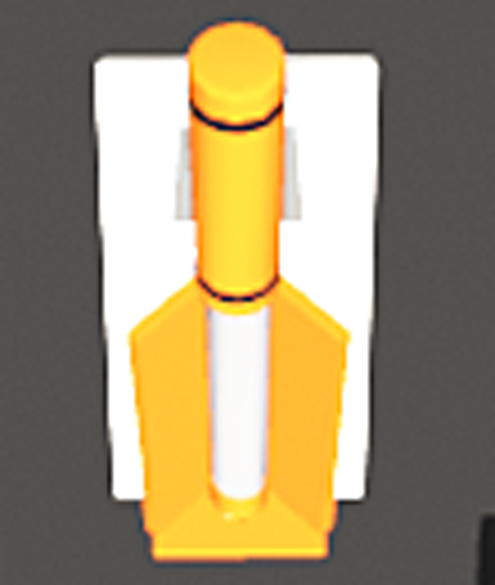

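View pics/w13c.png

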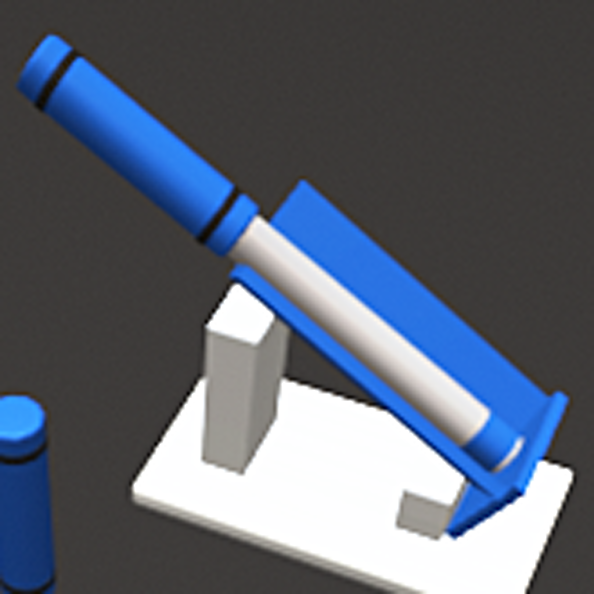

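Run:
```python
import cv2,numpy as np
a=cv2.imread("pics/scene0.png").astype(int);b=cv2.imread("pics/sceneF.png").astype(int)
for n,(x,y,w,h) in dict(bottle=(270,300,40,68),carton=(190,262,60,62),mug=(152,225,48,52),dishes=(362,208,34,32),decoys=(325,150,40,65),smallwand=(345,235,20,45)).items():
    print(n,(np.abs(a-b)[y:y+h,x:x+w].max(2)>40).sum())
from station import bot
o=bot.get_obs();print(o["t"],o["contact_force"],o["eef_pos"]); bot.hand_in()
```

```text
bottle 0
carton 0
mug 0
dishes 0
decoys 0
smallwand 0
24.75 [ 0.09579465  0.04791394 -0.76078001] [ 0.45169492 -0.24683346  0.25744762]
the job is handed in; nothing more can be done
```

I pulled both 180 mm wands out of the holder, blue first and then orange. Each now lies in its own trough, tip down and pushed against the end stop. I let go of them and backed the arm well clear before handing in, at 24.75 s.

- **Seating:** I slid each wand down until the force along its axis rose to about 18 N (blue) and 21 N (orange). Neither moved when the fingers opened. The handle ends in the pictures put the tips 3–5 mm past my estimate of the seats. I put this down to error in that estimate, as it is much the same for both and the forces show contact. The last wrist close-up of the orange wand shows its tip at the stop plate. The blue one I saw close up only in an earlier picture, where I couldn't rule out a gap of a few mm.
- **Bystanders:** Comparing the scene camera's first and last pictures shows no change at the bottle, carton, mug, dishes or the three decoys. The brush still stands in its sleeve.
- **One failure:** My first grasp of the blue wand closed on nothing, because the real fingertips sit about 3 cm behind the reported tool point. The shut fingers may have touched the wand without lifting it. I backed off, allowed for the offset and gripped it at the second try; orange was gripped first time.

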